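# Set the batch number stamp to 417 and print it on the card

## Robot

A 6-joint arm with a two-finger parallel gripper is mounted at the origin on the work surface. World frame = base frame: x ahead of the robot, y to its left, z up, the work surface at z = 0. Lengths are in m, angles in rad, forces in N, time in s.
With the tool pointing down it reaches from about 0.3 to 0.875 m from the base axis. Payload 6.4 kg.
Tool frame: the origin (TCP) lies at the very end of the fingers, on their centre line; the grasp point (between the pads) lies ctrl.pinch_z behind it (ctrl.pinch_z is the distance from the TCP to the grasp point, in m); y points along the fingers, z is the direction in which the jaws open and shut, and the axes are right-handed (so a half turn about y gives the same grasp; the last joint's range is limited). The gripper opens to 85 mm and grips with 20 to 120 N. Pads are 22 mm wide; open, the fingers measure 114 mm over their backs; the gripper's body (76 mm by 85 mm) begins 54 mm behind the grasp point. The pads swing forward as they close: fully open they stand 13 mm farther back than shut.
Start: joints at [1.133, 0.181, 1.607, -0, 1.354, -0.206], TCP at [0.132, 0.56, 0.231] pointing down, gripper open.
Joint ranges: [-2.99, 2.99], [-0.89, 2.07], [0.3, 2.58], [-1.14, 4.28], [0, 2.63], [-3.12, 3.12]. Speed limits (rad/s): [2.57, 2.57, 3.01, 3.14, 3.14, 3.14].

## Interface

Orientations are given as a unit quaternion [w, x, y, z].
In Python, from bench import ctrl gives the robot as it stands.
- The arm moves only by the shell command python3 -m pendant 'ROWS'. ROWS is JSON, one flat list of numbers, 7 for each row, row after row: the shift along the world's x, y, z in m, then the turn, a rotation vector about the world's x, y, z in degrees, then the finger opening in m, from 0 to 0.0854. In form: [tx, ty, tz, rx, ry, rz, hand, tx, ty, tz, rx, ry, rz, hand, ...]. A call has 1 to 12 rows; each row shifts and turns the commanded pose from where the row before left it; what a row does not reach is not made up. A row lasts 1/8 s, in which the tool goes at most 62.5 mm and 10.7 degrees, less where a joint would pass 70% of its speed; a pose out of reach is approached as far as the arm can. A call with a gripper value outside its range is refused whole. The fingers move at their own pace and stop on an object; the grip force is fixed at half the most. Time passes only in rows, so rows that do not move let the fingers close. It gives the time, the measured TCP pose, the force and the opening at its end, in the units of the state.
- ctrl.get_obs(): the state, without advancing time (a new reading comes with each control period).
- ctrl.camera(name): name is "side" or "top"; returns the picture (480x640x3 uint8, red, green, blue); there is no depth.
- ctrl.camera_info(name): a dict with "fx", "fy", "cx", "cy" (pixels), "origin" and "rotation" of the camera in the world. Camera axes: x right, y down, z forward; pixel columns grow to the right and rows downward; lengths in m; the calibration is good to about 2 mm. A picture is of the moment at which its call begins. camera_info takes no time and is no camera call.
- ctrl.hand_in(): hands the job in, once; it reports no verdict.
Trained networks look in the newest picture that a camera, given by its name, has taken for a name from the list of things; names that differ only in an ending like _2 or _b are one class to them, and where a whole thing is asked for, a point or a joint stands for the part that bears it (a point fixed in the world has none). Each returns a list of dicts, best first, with "score" (0 to 1); they miss things now and then, are a little off and sometimes report something else, mostly with a low value. They report only what shows in the picture. A call takes as long as a camera call. They do not tell look-alikes from the thing itself.
- ctrl.silhouettes(target, camera): "mask" (480x640 bool, what is visible of it) and "bbox" ([left, top, right, bottom] in pixels, round what is visible of it).
The state is a dict: "time_s": time; "q": joint angles; "dq": joint speeds; "joint_efforts": joint torques, N m; "eef_pos": TCP position; "eef_rot": TCP orientation; "wrist_force": force on the tool from outside, world axes, zero at the start; "torque": the same for the moment, N m; "opening": opening from 0.0 (shut) to 1.0 (fully open).
Only numpy, scipy, OpenCV 4.12 (cv2) and the standard library are available. Lean on these libraries where they do the work, as an engineer would, in place of code of your own. Each camera call takes 0.05 s, during which the arm holds its last target.

## Task

Stand the number stamp, which lies on its side, up on its feet, roll its three wheels so that the digits uppermost read 4 1 7 from left to right as seen from the wheel side (knob behind the wheels), and print that number squarely inside the printed frame on the card, knob on the card's eyelet side, by pressing the stamp fully down. Then lift it off and leave it standing upright on the table, clear of the card. Do not print a wrong number or outside the frame, and leave the bowls, lids and other things where they are.

Things in the scene. Friction and masses are not known exactly. Their poses are not given: they have to be found in the camera images.
- stamp: Hand numbering stamp, 0.7 kg: three black type wheels between two end plates, foot frame below, ball knob on a post behind. Origin: on the sole plane under the middle of the axle, the print's centre. Standing: z up, x from wheels to knob, y to the left wheel. It starts lying on its right (-y) end plate: y up, origin 62 mm above the table, z (foot to knob) level, pointing to the robot's right.
- stamp_axle (a point): Middle of the wheels' axle, at (0, 0, 48) mm in the stamp's frame. Outline in that frame: x -46 to 76, y -62 to 62, z 0 to 140 mm; end plates x -24 to 64, z 14 to 62; bridge bar behind the wheels x 52 to 64, z 30 to 58, with a 14 mm post at x 56 up to the knob. The wheels are open in front and above, top at z 92, 12 mm apart.
- stamp_knob (a point): Centre of the wooden ball knob, 36 mm across, at (56, 0, 122) mm in the stamp's frame. The stamp's weight lies about 75 mm below it when standing; pinched lightly (20 N) across the stamp's x axis and raised, the lying stamp can swing upright between the fingers.
- shoe (a joint): How far the stamp is pressed down on its sprung foot frame, in m: 0 standing free, 0.004 when the type meets the card, 0.0045 at the stop. Beyond the stamp's own weight it yields from about 6 N on the knob and needs about 12 N for 3 mm, 14 N for 4 mm.
- left_wheel (a joint): Left wheel of the stamp, at y +36 mm in its frame, to read 4; endless. Value in rad: n x 0.6283 (plus whole turns) has digit n uppermost; it grows as the wheel's top moves to the stamp's +x. The block of digit k stands (value - k x 0.6283) rad from the top towards +x. Turns with about 0.6 N at the rim, has no clicks and stays where it is left.
- middle_wheel (a joint): Middle wheel of the stamp, at y 0 mm in its frame, to read 1; endless. Value in rad: n x 0.6283 (plus whole turns) has digit n uppermost; it grows as the wheel's top moves to the stamp's +x. The block of digit k stands (value - k x 0.6283) rad from the top towards +x. Turns with about 0.6 N at the rim, has no clicks and stays where it is left.
- right_wheel (a joint): Right wheel of the stamp, at y -36 mm in its frame, to read 7; endless. Value in rad: n x 0.6283 (plus whole turns) has digit n uppermost; it grows as the wheel's top moves to the stamp's +x. The block of digit k stands (value - k x 0.6283) rad from the top towards +x. Turns with about 0.6 N at the rim, has no clicks and stays where it is left.
- left_4 (a point): Centre of the outer face, 44 mm from the axle, of the left wheel's block with the white reading digit 4; to be uppermost. The wheel is 24 mm wide: ten black rubber blocks, 11 mm along the rim and 36 degrees apart, stand 11 mm proud of a grey 66 mm drum. The digit uppermost is the one that prints (the inked type is half a turn from its reading digit).
- middle_1 (a point): Centre of the outer face, 44 mm from the axle, of the middle wheel's block with the white reading digit 1; to be uppermost. The wheel is 24 mm wide: ten black rubber blocks, 11 mm along the rim and 36 degrees apart, stand 11 mm proud of a grey 66 mm drum. The digit uppermost is the one that prints (the inked type is half a turn from its reading digit).
- right_7 (a point): Centre of the outer face, 44 mm from the axle, of the right wheel's block with the white reading digit 7; to be uppermost. The wheel is 24 mm wide: ten black rubber blocks, 11 mm along the rim and 36 degrees apart, stand 11 mm proud of a grey 66 mm drum. The digit uppermost is the one that prints (the inked type is half a turn from its reading digit).
- card: The batch card: buff board 148 mm (its x) by 210 mm (its y), 2 mm thick, taped flat to the table (fixed). Origin at the centre of its underside; +x points to the edge with the brass eyelet. The stamp's whole foot frame fits on it when printing.
- card_frame (a point): Centre of the printed dark rectangular frame on the card's upper face, 15 mm from the card's centre away from the eyelet; the frame is 112 mm along the card's y and 26 mm along its x. The stamp's origin belongs over this point, the stamp's x along the card's x.
- bowl_a: Bystander: an empty glass dye bowl, 110 mm across, 55 mm tall; origin at the centre of its underside.
- bowl_b: Bystander: a second glass dye bowl, 110 mm across, 55 mm tall; origin at the centre of its underside.
- lid_a: Bystander: a clear bowl lid lying flat, 114 mm across, 11 mm high; origin at the centre of its underside.
- lid_b: Bystander: a second clear bowl lid lying flat, 114 mm across, 11 mm high; origin at the centre of its underside.
- dye_bottle: Bystander: a white plastic bottle with a black cap, 52 mm across, 130 mm tall; origin at the centre of its underside.
- tape_roll: Bystander: a roll of paper tape lying flat, 90 mm across, 24 mm high; origin at the centre of its underside.
- brayer: Bystander: a rubber roller 80 mm wide with a wooden handle, lying flat, 32 mm high; origin under the middle of the roller, handle 150 mm long along its own -x.
Mind the look-alikes: they are no part of the job. Of the things that look like the stamp, the largest one is meant.

How it is judged:
On the way, in this order (a step that is already met when the one before it is completed fails the run):
1. the three wheels read 4 1 7 (x of left_4 in the frame of stamp between -0.006 and 0.006 m and z of each of left_4, middle_1, right_7 in the frame of stamp above 0.08 m and x of middle_1 in the frame of stamp between -0.006 and 0.006 m and x of right_7 in the frame of stamp between -0.006 and 0.006 m), for 0.2 s.
2. the stamp, reading 4 1 7, is pressed down squarely in the card's frame (all of step 1 and horizontal distance between stamp and card_frame below 0.011 m and angle between the x axis of stamp and the x axis of card, either way round below 0.14 rad and x of stamp_knob in the frame of card above 0 m and angle between stamp's own z axis and vertical below 0.08 rad and value of joint shoe above 0.003 m and contact force between stamp and card above 6 N), for 0.1 s.
At the end, for the whole second after the job is handed in: The stamp was pressed in over 3 mm within 11 mm and 0.14 rad of the frame, knob at the eyelet side, reading 4 1 7 (each digit within 6 mm of uppermost); it now stands upright (within 0.06 rad), free and at rest on the table, off the card, still reading 4 1 7 (all of step 1 and angle between stamp's own z axis and vertical below 0.06 rad and height (world z) of stamp between -0.003 and 0.004 m and contact force between stamp and card below 0.02 N and horizontal distance between stamp and card_frame above 0.1 m and value of joint shoe below 0.0015 m and linear speed of stamp below 0.01 m/s); the robot touches nothing.
It fails at once if the card is printed with a wrong number or out of its frame (foot pressed in over 2.5 mm on the card, other than 4 1 7, over 13 mm off, over 0.2 rad askew or the wrong way round) (value of joint shoe above 0.0025 m and contact force between stamp and card above 2 N and not (x of left_4 in the frame of stamp between -0.006 and 0.006 m and z of each of left_4, middle_1, right_7 in the frame of stamp above 0.08 m and x of middle_1 in the frame of stamp between -0.006 and 0.006 m and x of right_7 in the frame of stamp between -0.006 and 0.006 m and horizontal distance between stamp and card_frame below 0.013 m and angle between the x axis of stamp and the x axis of card, either way round below 0.2 rad and x of stamp_knob in the frame of card above 0 m and angle between stamp's own z axis and vertical below 0.08 rad)).
It fails at once if a bowl, lid, bottle, tape roll or brayer is pushed more than 25 mm from its place or tipped over (distance of any of bowl_a, bowl_b, lid_a, lid_b, dye_bottle, tape_roll, brayer from where it was at the start of the episode above 0.025 m or angle between any of bowl_a, bowl_b, lid_a, lid_b, dye_bottle, tape_roll, brayer's own z axis and vertical above 0.5 rad).
It also fails if it takes over 72 s, if anything falls off the work surface, if the arm or the gripper's body presses on something with over 40 N, if the wrist force passes 120 N, or if a joint passes its speed limit or range.

## Working session

There is one attempt and no reset: what is moved stays moved. The work goes in short steps, Python scripts to look and compute and a shell command to move; the robot and the scene stay as the last step left them, time stands still between calls to the robot, and variables do not carry over. Pictures are saved under pics/ and viewed, and the job is handed in when it is done.

```bash
ls; mkdir -p pics; python3 - <<'E'
from bench import ctrl
import cv2
print(ctrl.get_obs(), ctrl.pinch_z)
for n in ("side","top"):
    im=ctrl.camera(n); cv2.imwrite(f"pics/{n}0.png",im[:,:,::-1]); print(n,ctrl.camera_info(n))
E
```

```text
pics
{'time_s': 0.0, 'q': array([ 1.13269497e+00,  1.81541441e-01,  1.60798982e+00, -2.35741725e-06,
        1.35380051e+00, -2.06292436e-01]), 'dq': array([ 0.00137931, -0.00092126, -0.00017034,  0.00157525, -0.00076544,
        0.0017203 ]), 'joint_efforts': array([ 3.26919391e-03, -4.44877839e+01, -3.51338053e+01,  2.39609420e-05,
        9.02444765e-03,  4.07427308e-05]), 'eef_pos': array([0.13184337, 0.55912188, 0.23039271]), 'eef_rot': array([-0.70177878,  0.70294576, -0.08196717,  0.08157931]), 'wrist_force': array([ 0.61415791, -0.62967578,  0.46284063]), 'torque': array([-0.00683853,  0.02771774, -0.01647441]), 'opening': 1.0001171159122626} 0.0187
side {'fx': 518.4835113106168, 'fy': 518.4835113106168, 'cx': 317.14493946928746, 'cy': 232.21644499742655, 'origin': array([0.36953198, 0.86427585, 0.88997616]), 'rotation': array([ 0.0404022 , -0.10853739,  0.91328459, -0.39051063])}
top {'fx': 458.6684164355, 'fy': 458.6684164355, 'cx': 320.2134380823572, 'cy': 245.00202327586524, 'origin': array([0.36319254, 0.08730256, 1.0658334 ]), 'rotation': array([-0.07144494,  0.71266971, -0.69492149,  0.06388759])}
```

View pics/side0.png

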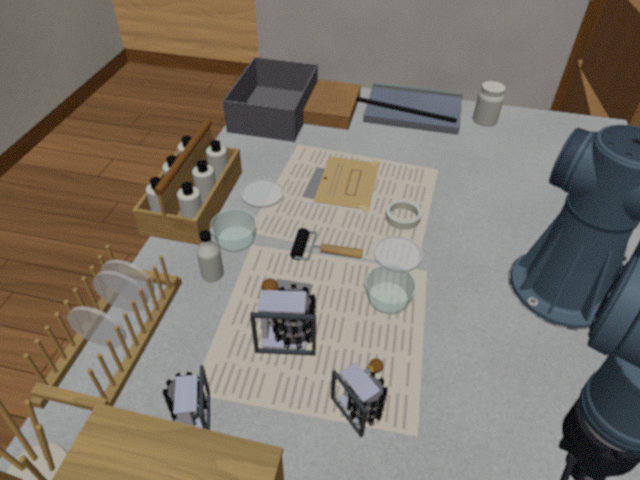

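View pics/top0.png

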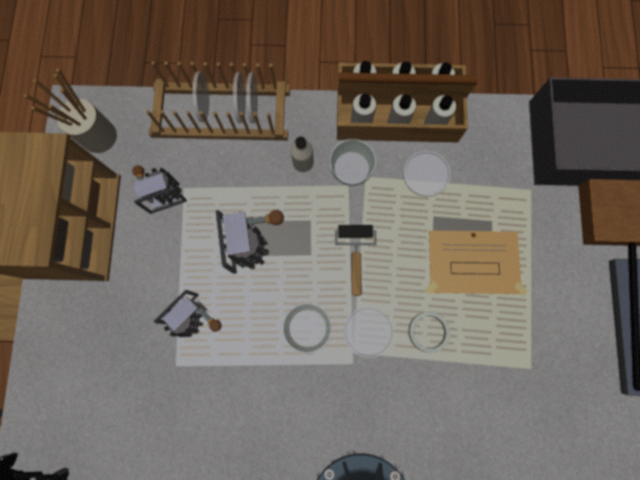

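```bash
cat > h.py <<'E'
from bench import ctrl
import numpy as np, cv2
from scipy.spatial.transform import Rotation as R
from scipy.optimize import least_squares
C={}
for n in ("side","top"):
    i=ctrl.camera_info(n); q=i["rotation"]
    C[n]=(i,R.from_quat([q[1],q[2],q[3],q[0]]).as_matrix(),np.array(i["origin"]))
def proj(n,P):
    i,M,o=C[n]; p=(np.atleast_2d(P)-o)@M
    return np.c_[i["fx"]*p[:,0]/p[:,2]+i["cx"], i["fy"]*p[:,1]/p[:,2]+i["cy"]]
def ray(n,u,v):
    i,M,o=C[n]; d=M@np.array([(u-i["cx"])/i["fx"],(v-i["cy"])/i["fy"],1.]); return o,d/np.linalg.norm(d)
def back(n,u,v,z):
    o,d=ray(n,u,v); return o+d*(z-o[2])/d[2]
def tri(ps,pt):
    f=lambda X: np.r_[proj("side",X)[0]-ps, proj("top",X)[0]-pt]
    r=least_squares(f,[0.4,0,0.05]); return r.x,r.fun
def crop(im,b,s,fn):
    l,t,r,bb=b; c=im[t:bb,l:r]
    cv2.imwrite(fn,cv2.resize(c,None,fx=s,fy=s,interpolation=cv2.INTER_CUBIC)[:,:,::-1])
E
python3 - <<'E'
from h import *
for n in ("side","top"):
    print(n,C[n][1][:,2], proj(n,[0.4,0.3,0]))
    im=cv2.imread(f"pics/{n}0.png")[:,:,::-1]
crop(cv2.imread("pics/top0.png")[:,:,::-1],(200,190,300,290),6,"pics/tc.png")
crop(cv2.imread("pics/side0.png")[:,:,::-1],(235,265,335,365),6,"pics/sc.png")
crop(cv2.imread("pics/top0.png")[:,:,::-1],(420,210,540,300),6,"pics/cc.png")
E
```

```text
side [ 0.15856742 -0.70452439 -0.69173822] [[363.11437728 363.95665238]]
top [ 0.19035876  0.01303957 -0.98162799] [[232.09479444 315.34589467]]
```

```bash
python3 - <<'E'
from h import *
for n in ("top","side"):
    im=ctrl.camera(n)
    for t in ("stamp","stamp_knob","left_4","middle_wheel","card","card_frame","bowl_a","lid_a","tape_roll","brayer","dye_bottle"):
        for d in ctrl.silhouettes(t,n)[:4]: print(n,t,round(d["score"],2),d["bbox"],d["mask"].sum())
E
```

```text
top stamp 0.92 [134.3, 167.3, 186.0, 211.9] 1681
top stamp 0.7 [156.3, 289.2, 222.7, 337.9] 1705
top stamp 0.63 [215.7, 211.5, 283.3, 276.2] 2607
top stamp_knob 0.92 [154.9, 289.7, 219.9, 338.8] 1648
top stamp_knob 0.81 [133.0, 168.3, 180.6, 214.4] 1525
top stamp_knob 0.78 [220.4, 211.8, 284.7, 272.8] 2649
top left_4 0.71 [163.2, 313.7, 198.9, 337.4] 357
top left_4 0.68 [283.5, 303.0, 330.0, 351.6] 1968
top left_4 0.64 [146.2, 171.0, 174.8, 196.2] 191
top middle_wheel 0.47 [195.9, 316.6, 197.5, 321.2] 15
top middle_wheel 0.45 [237.9, 246.3, 264.6, 267.7] 92
top middle_wheel 0.3 [292.1, 134.9, 317.0, 171.7] 614
top card 0.95 [425.7, 231.2, 529.6, 295.0] 5757
top card_frame 0.63 [424.2, 230.8, 527.8, 299.0] 5761
top bowl_a 0.67 [283.0, 304.2, 331.9, 355.6] 1988
top bowl_a 0.63 [328.5, 136.7, 374.2, 188.5] 1780
top bowl_a 0.53 [216.7, 211.9, 284.6, 272.4] 2615
top lid_a 0.73 [401.2, 151.0, 449.8, 196.5] 1635
top lid_a 0.61 [347.6, 307.7, 395.6, 359.5] 2094
top tape_roll 0.7 [410.2, 314.8, 447.1, 355.9] 654
top brayer 0.71 [334.0, 224.6, 379.1, 295.2] 1170
side stamp 0.9 [162.8, 367.0, 2
[... 623 characters left out ...]
7.2, 309.5, 342.5] 359
side middle_wheel 0.59 [169.0, 395.7, 207.7, 419.9] 57
side middle_wheel 0.49 [276.5, 284.0, 318.1, 329.6] 492
side card 0.65 [315.9, 155.8, 381.5, 211.0] 2559
side card_frame 0.61 [315.4, 156.3, 382.2, 212.9] 2574
side bowl_a 0.91 [366.3, 262.7, 415.6, 314.9] 1988
side bowl_a 0.59 [211.4, 208.3, 259.2, 251.0] 1620
side lid_a 0.67 [371.2, 235.4, 421.6, 269.6] 1257
side lid_a 0.62 [239.5, 179.0, 285.1, 212.7] 1070
side lid_a 0.17 [279.5, 284.0, 317.2, 326.7] 442
side tape_roll 0.68 [386.3, 198.8, 422.9, 230.0] 571
side brayer 0.66 [290.0, 225.9, 358.9, 260.5] 983
side dye_bottle 0.93 [199.4, 230.1, 227.5, 284.9] 1028
side dye_bottle 0.25 [269.7, 316.7, 312.4, 339.2] 462
```

View pics/tc.png

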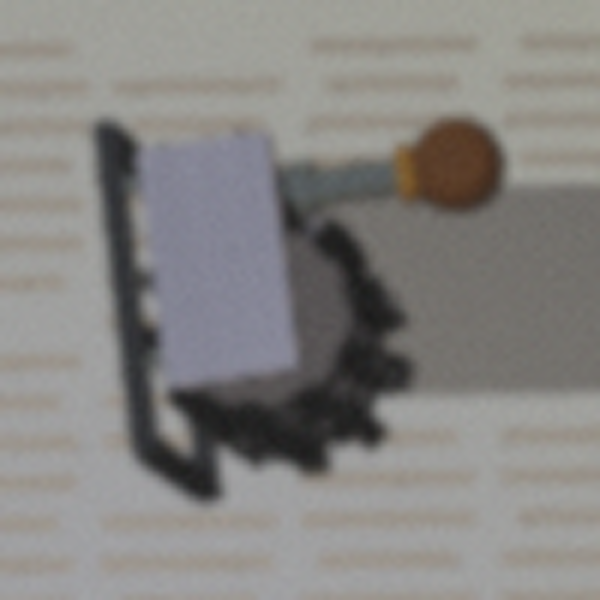

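View pics/sc.png

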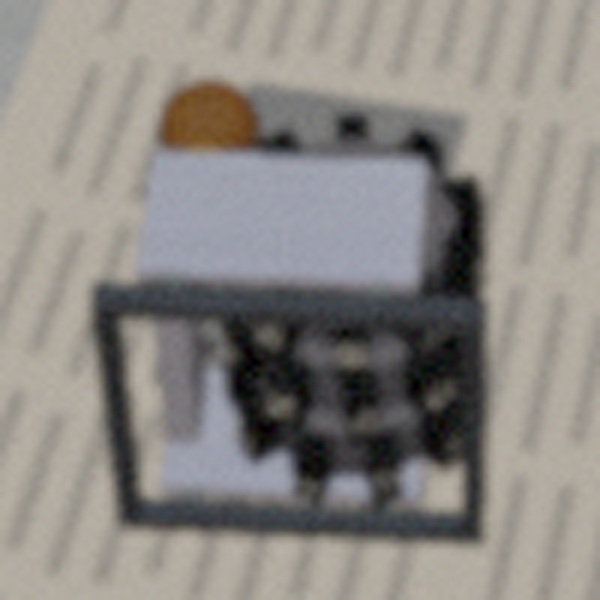

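View pics/cc.png

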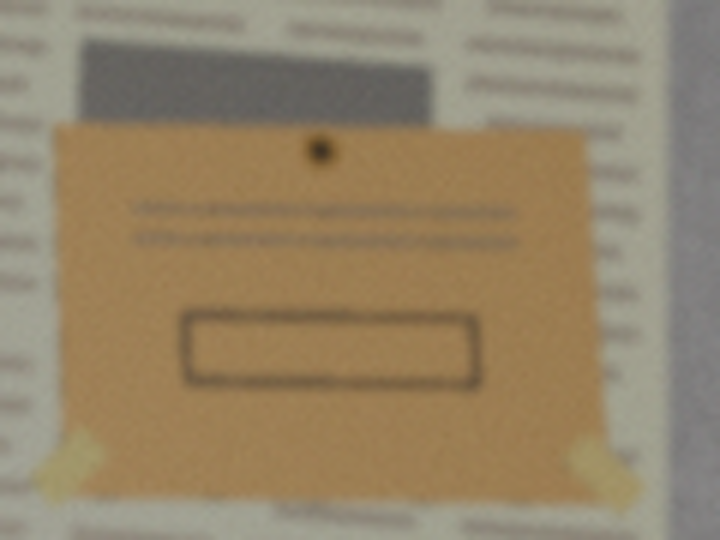

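```bash
python3 - <<'E'
from h import *
def cp(l,o,s=6): return [((u+.5)/s-.5+o[0],(v+.5)/s-.5+o[1]) for u,v in l]
fr=np.array([back("top",*p,0.002) for p in cp([(183,313),(478,315),(480,388),(187,385)],(420,210))])
cd=np.array([back("top",*p,0.002) for p in cp([(57,126),(585,130),(605,500),(62,497),(320,151)],(420,210))])
print("frame",fr.round(4),fr.mean(0)); print("card",cd.round(4),cd[:4].mean(0))
d=cd[4]-fr.mean(0); print("card x dir deg",np.degrees(np.arctan2(d[1],d[0])))
for a,b in((0,1),(3,2)):
  for q in (fr,cd):
    e=q[a]-q[b]; print(np.degrees(np.arctan2(-e[0],e[1])), np.linalg.norm(e))
kt=cp([(458,165)],(200,190))[0]; ks=cp([(209,128)],(235,265))[0]
print("knob",tri(np.array(ks),np.array(kt)), back("top",*kt,.062),back("side",*ks,.062))
pl=np.array([back("top",*p,0.12) for p in cp([(140,148),(265,133),(298,373),(168,382)],(200,190))])
print(pl.round(4))
for a,b in((0,3),(1,2)):
    e=pl[a]-pl[b]; print("yaw",np.degrees(np.arctan2(e[1],e[0])),np.linalg.norm(e))
for n,u,v in (("brayer",355,235),("bowl",307,328),("lid",427,173),("bowl2",352,163),("tape",428,331),("lid2",369,332),("bottle",302,150)): print(n,back("top",u,v,0.02).round(3))
E
```

```text
frame [[ 0.537  -0.2035  0.002 ]
 [ 0.539  -0.3181  0.002 ]
 [ 0.5104 -0.3175  0.002 ]
 [ 0.5087 -0.2043  0.002 ]] [ 0.52378823 -0.26086313  0.002     ]
card [[ 0.6106 -0.1559  0.002 ]
 [ 0.614  -0.3638  0.002 ]
 [ 0.4682 -0.3634  0.002 ]
 [ 0.4641 -0.155   0.002 ]
 [ 0.603  -0.2592  0.002 ]] [ 0.53922652 -0.25950884  0.002     ]
card x dir deg 1.205895060596016
1.0223475452314021 0.11465804189206791
0.9371717707709222 0.20791668769369456
0.8367861673377492 0.11328459184300473
1.131377069436503 0.20838131181195346
knob (array([0.61899862, 0.20223846, 0.06225207]), array([-0.20794144, -0.06793196,  0.006198  ,  0.23719713])) [0.61961419 0.20230586 0.062     ] [0.61860067 0.20211016 0.062     ]
[[0.6083 0.309  0.12  ]
 [0.6149 0.2649 0.12  ]
 [0.5286 0.2483 0.12  ]
 [0.5243 0.2936 0.12  ]]
yaw 10.390848786135072 0.08546596742968447
yaw 10.861657376252479 0.08789080614025307
brayer [0.592 0.021 0.02 ]
bowl [0.376 0.126 0.02 ]
lid [ 0.748 -0.15   0.02 ]
bowl2 [0.769 0.03  0.02 ]
tape [ 0.376 -0.145  0.02 ]
lid2 [ 0.37  -0.013  0.02 ]
bottle [0.799 0.151 0.02 ]
```

```bash
cat >> h.py <<'E'
def tool():
    o=ctrl.get_obs(); q=o["eef_rot"]; M=R.from_quat([q[1],q[2],q[3],q[0]]).as_matrix()
    return o,np.array(o["eef_pos"]),M
E
python3 - <<'E'
from h import *
o,p,M=tool(); print(p,M.round(3)); print("z yaw",np.degrees(np.arctan2(M[1,2],M[0,2])))
E
```

```text
[0.13207296 0.55964865 0.23130466] [[ 0.973  0.     0.23 ]
 [-0.23   0.     0.973]
 [ 0.    -1.     0.   ]]
z yaw 76.71872811141482
```

```bash
python3 -m pendant '[0.0443,-0.0325,0,0,0,-6,0.085, 0.0443,-0.0325,0,0,0,-6,0.085, 0.0443,-0.0325,0,0,0,-6,0.085, 0.0443,-0.0325,0,0,0,-6,0.085, 0.0443,-0.0325,0,0,0,-6,0.085, 0.0443,-0.0325,0,0,0,-6,0.085, 0.0443,-0.0325,0,0,0,-6,0.085, 0.0443,-0.0325,0,0,0,-6,0.085, 0.0443,-0.0325,0,0,0,-6,0.085, 0.0443,-0.0325,0,0,0,-6,0.085, 0.0443,-0.0325,-0.03,0,0,-6,0.085, 0,0,0,0,0,0,0.085]'; python3 - <<'E'
from h import *
o,p,M=tool(); print(p,M.round(3),o["q"]); print("z yaw",np.degrees(np.arctan2(M[1,2],M[0,2])))
for n in ("side","top"): cv2.imwrite(f"pics/{n}1.png",ctrl.camera(n)[:,:,::-1])
E
```

```text
time_s: 2.8
eef_pos: [0.6201, 0.1987, 0.1973]
eef_rot: [-0.542, 0.545, -0.454, 0.451]
wrist_force: [-0.5, -0.9, 0.2]
opening: 0.995
[0.62010967 0.1986705  0.19727077] [[ 0.181 -0.005  0.984]
 [-0.984 -0.001  0.181]
 [ 0.    -1.    -0.006]] [ 1.28506623e-01  3.79481143e-01  1.42904676e+00 -7.62761014e-04
  1.33859585e+00 -5.30159879e-02]
z yaw 10.410582784900237
```

```bash
python3 -m pendant '[-0.001,0.0036,-0.05,0,0,0,0.085, 0,0,-0.05,0,0,0,0.085, 0,0,-0.03,0,0,0,0.085, 0,0,-0.022,0,0,0,0.085, 0,0,0,0,0,0,0.085]'; python3 - <<'E'
from h import *
o,p,M=tool(); print(p,o["wrist_force"])
crop(ctrl.camera("top"),(190,160,310,280),5,"pics/t2.png")
crop(ctrl.camera("side"),(215,225,335,365),4,"pics/s2.png")
E
```

```text
time_s: 3.52
eef_pos: [0.6171, 0.2065, 0.0486]
eef_rot: [-0.544, 0.545, -0.451, 0.45]
wrist_force: [-0.3, -0.3, 0.1]
opening: 0.993
[0.61711034 0.20648957 0.0485947 ] [-0.27169243 -0.34431101  0.08563055]
```

View pics/t2.png

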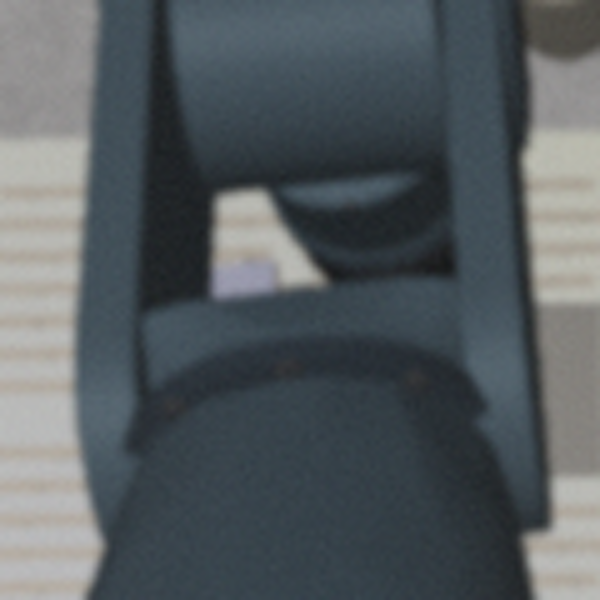

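View pics/s2.png

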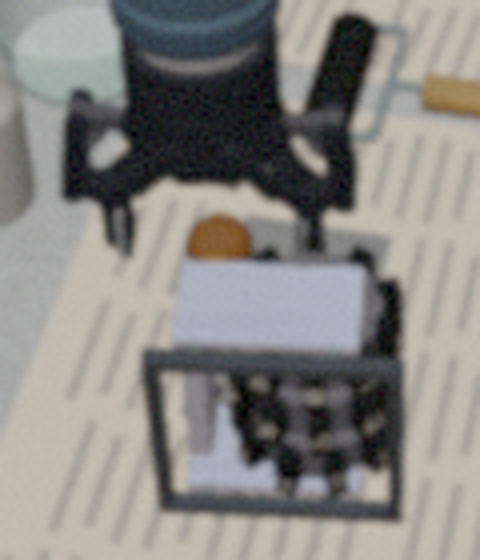

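```bash
python3 -m pendant '[0.001,-0.004,-0.004,0,0,0,0.085, 0,0,0,0,0,0,0.034, 0,0,0,0,0,0,0.034, 0,0,0,0,0,0,0.034, 0,0,0,0,0,0,0.034, 0,0,0,0,0,0,0.034]'; python3 - <<'E'
from h import *
for i in range(3):
    o,p,M=tool(); print(p,o["wrist_force"],o["torque"],o["opening"]*.0854); ctrl.camera("side")
crop(ctrl.camera("side"),(215,225,335,365),4,"pics/s3.png")
E
```

```text
time_s: 4.38
eef_pos: [0.6195, 0.2017, 0.0457]
eef_rot: [0.545, -0.544, 0.451, -0.451]
wrist_force: [-1.0, -2.6, 2.1]
opening: 0.404
[0.61953678 0.20170152 0.0456645 ] [-0.96823699 -2.59590172  2.141258  ] [-0.25642647  0.07746339  0.04796796] 0.03452102492194228
[0.61953822 0.20165915 0.04564302] [ 0.19089936 -1.91791971  3.13441727] [-0.23577305  0.11065791  0.08739292] 0.03410682322126869
[0.61949412 0.20166157 0.0455926 ] [-0.22218384 -1.90424489  2.94193249] [-0.3033368   0.09351641  0.05126242] 0.03450144148051402
```

View pics/s3.png

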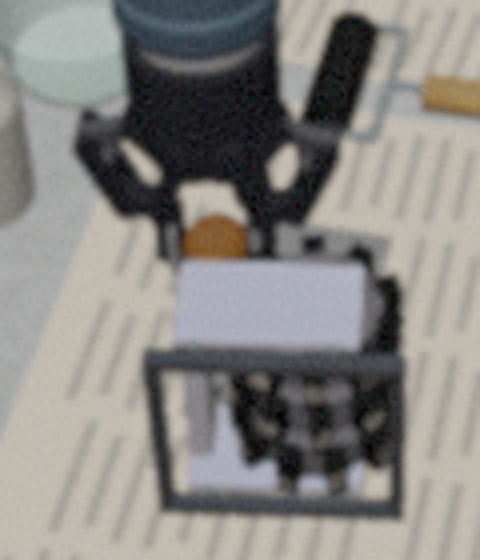

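```bash
python3 -m pendant '[0,0,0.02,0,0,0,0.034, 0,0,0.02,0,0,0,0.034, 0,0,0.02,0,0,0,0.034, 0,0,0.02,0,0,0,0.034, 0,0,0.02,0,0,0,0.034, 0,0,0.02,0,0,0,0.034, 0,0,0.02,0,0,0,0.034, 0,0,0,0,0,0,0.034]'; python3 - <<'E'
from h import *
for i in range(2):
    o,p,M=tool(); print(p,o["wrist_force"],o["torque"],o["opening"]*.0854); ctrl.camera("side")
crop(ctrl.camera("side"),(205,155,355,355),3,"pics/s4.png")
E
```

```text
time_s: 5.58
eef_pos: [0.6207, 0.2021, 0.188]
eef_rot: [0.546, -0.543, 0.45, -0.452]
wrist_force: [0.7, 0.3, -7.2]
opening: 0.405
[0.62067543 0.20213468 0.18797711] [ 0.68601886  0.27637753 -7.2497391 ] [ 0.16597532 -0.079591   -0.00151573] 0.03460445867314971
[0.61974146 0.20213984 0.18623721] [-0.59063808  0.90541979 -7.44537929] [ 0.15932926 -0.02028569 -0.04368597] 0.03440804279710364
```

View pics/s4.png

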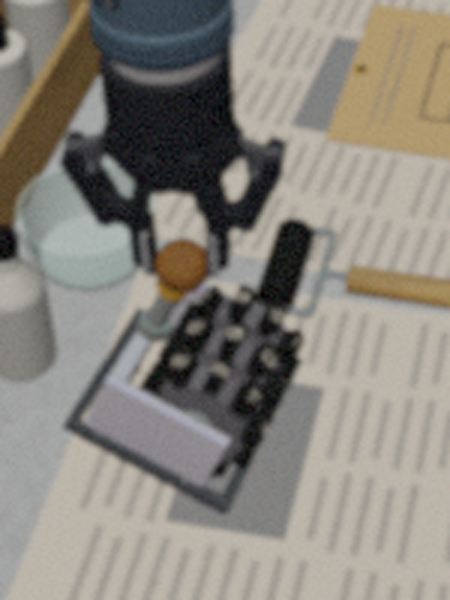

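```bash
python3 -m pendant '[-0.005,0.01,0.015,0,0,-3,0.034, -0.01,0.02,0.025,0,0,-5,0.034, -0.01,0.02,0.025,0,0,-5,0.034, -0.01,0.02,0.025,0,0,-5,0.034, -0.01,0.02,0.025,0,0,-5,0.034, -0.01,0.02,0.025,0,0,-5,0.034, -0.01,0.02,0.025,0,0,-5,0.034, -0.01,0.02,0.025,0,0,-5,0.034, -0.01,0.02,0.025,0,0,-5,0.034, -0.01,0.02,0.025,0,0,-5,0.034, -0.005,0.01,0.01,0,0,-2,0.034, 0,0,0,0,0,0,0.034]'; python3 - <<'E'
from h import *
o,p,M=tool(); print(p,o["q"],o["wrist_force"],o["opening"]*.0854)
im=ctrl.camera("side"); cv2.imwrite("pics/side5.png",im[:,:,::-1])
g=proj("side",p)[0]; print(g)
u,v=int(g[0]),int(g[1])
crop(im,(max(u-80,0),max(v-30,0),u+80,v+110),5,"pics/s5.png")
E
```

```text
time_s: 7.22
eef_pos: [0.519, 0.4027, 0.435]
eef_rot: [0.303, -0.303, 0.639, -0.639]
wrist_force: [0.7, -1.5, -7.1]
opening: 0.399
[0.51895375 0.40270239 0.43499282] [4.79533581e-01 2.89422583e-01 1.07734762e+00 1.74067308e-04
 1.77482200e+00 1.16315478e+00] [ 0.65065093 -1.4650711  -7.09158705] 0.034099945443965676
[282.50700092 227.29394446]
```

View pics/s5.png

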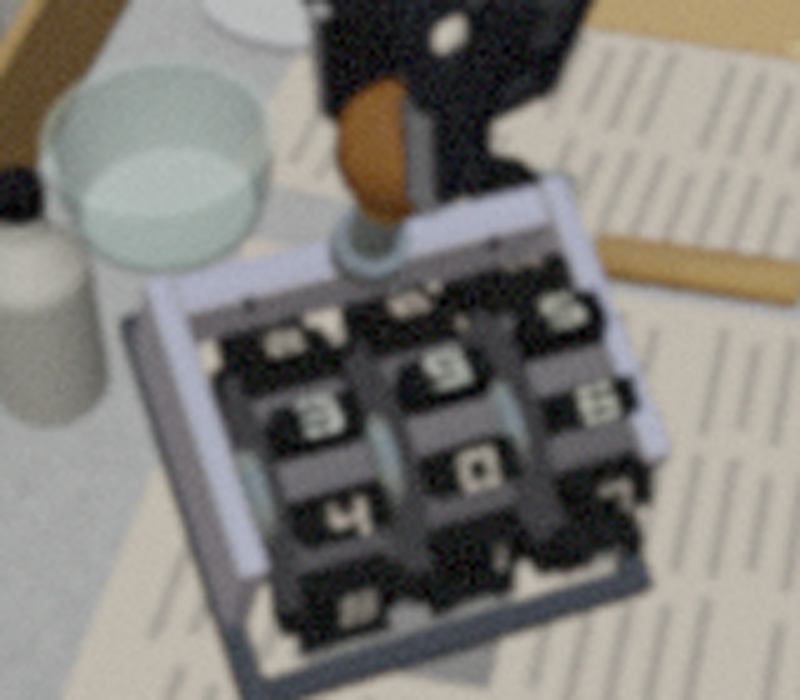

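```bash
cat >> h.py <<'E'
W=dict(L=.036,M=0.,R=-.036)
def fit(pts,n,offs,s,blocks,x0,useRoll=True):
    """pts: {(x,y,z):(u,v)} crop px; blocks: {(w,k):(u,v)}; returns pos, rotvec, values"""
    P=np.array([k for k in pts]); U=np.array([((u+.5)/s-.5+offs[0],(v+.5)/s-.5+offs[1]) for u,v in pts.values()])
    B=list(blocks); UB=np.array([((u+.5)/s-.5+offs[0],(v+.5)/s-.5+offs[1]) for u,v in blocks.values()])
    def bp(val):
        out=[]
        for w,k in B:
            a=val["LMR".index(w)]-.6283*k; out.append((.044*np.sin(a),W[w],.048+.044*np.cos(a)))
        return np.array(out)
    def f(x):
        Rm=R.from_rotvec(x[3:6]).as_matrix(); r=proj(n,P@Rm.T+x[:3])-U; 
        r2=proj(n,bp(x[6:])@Rm.T+x[:3])-UB if B else np.zeros((0,2))
        return np.r_[r.ravel(),r2.ravel()]
    return least_squares(f,x0,loss="soft_l1"),f
E
python3 - <<'E'
from h import *
o,p,M=tool()
pts={(.056,0,.122):(413,148),(.056,0,.058):(370,258),(.064,.062,.062):(150,285),(-.024,.062,.062):(245,575),(.064,-.062,.062):(560,180),(-.024,-.062,.062):(660,455),
(-.046,.062,.004):(240,690),(-.046,-.062,.004):(650,580)}
bl={("L",3):(320,415),("L",4):(348,515),("L",5):(360,605),("M",9):(448,368),("M",10):(478,468),("M",11):(500,555),("R",5):(567,310),("R",6):(598,402),("R",7):(620,490)}
yaw=np.radians(-40)
kp=p+np.array([0,0,.0187]); 
x0=np.r_[kp-R.from_euler("z",yaw).apply([.056,0,.122]),0,0,yaw,2,6,4]
r,f=fit(pts,"side",(202,197),5,bl,x0)
x=r.x; print(r.cost, f(x).reshape(-1,2).round(1).tolist()); print(x[:3],np.degrees(R.from_rotvec(x[3:6]).as_euler("ZYX")),x[6:]/.6283)
print("knob",R.from_rotvec(x[3:6]).apply([.056,0,.122])+x[:3],kp)
E
```

```text
13.688079875091992 [[-0.7, 1.7], [-0.1, -0.7], [-0.0, -1.9], [0.3, -0.0], [0.7, -1.0], [2.3, -0.6], [0.9, 3.7], [-0.9, 1.1], [0.8, -0.2], [0.9, 0.1], [0.3, -0.5], [0.1, 0.0], [0.2, -0.3], [-2.3, 0.3], [-1.3, 0.2], [-0.4, -0.3], [-1.7, 1.2]]
[0.52621422 0.40307364 0.29291095] [-54.48023354 -23.53470288   4.51603197] [3.13697477 9.26209284 5.56986805]
knob [0.52000965 0.39523169 0.42677658] [0.51921824 0.40191232 0.4527056 ]
```

```bash
python3 - <<'E'
from h import *
im=ctrl.camera("side"); o,p,M=tool(); print(p,o["opening"]*.0854)
crop(im,(230,160,330,250),8,"pics/s6.png")
print((proj("side",np.array([p,p+[0,0,.0187],p+[0,0,.01]]))-[230,160])*8)
imt=ctrl.camera("top"); g=proj("top",p)[0].astype(int); print(g)
cv2.imwrite("pics/top6.png",imt[:,:,::-1])
E
```

```text
[0.51928553 0.40140489 0.43350142] 0.034521426916356034
[[420.63206727 539.40690591]
 [416.45551875 452.83582803]
 [418.41902466 493.53518114]]
[106 216]
```

View pics/s6.png

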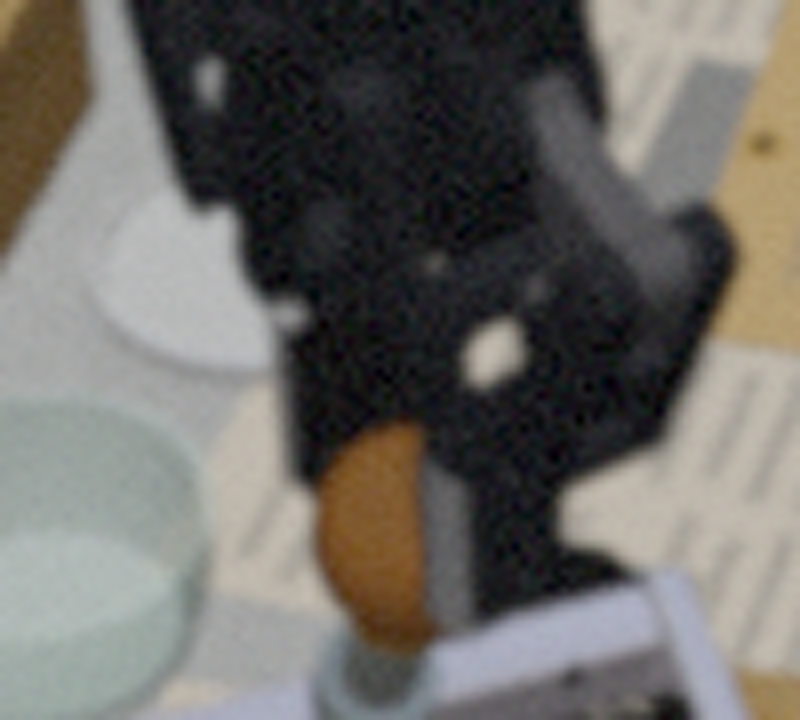

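View pics/top6.png

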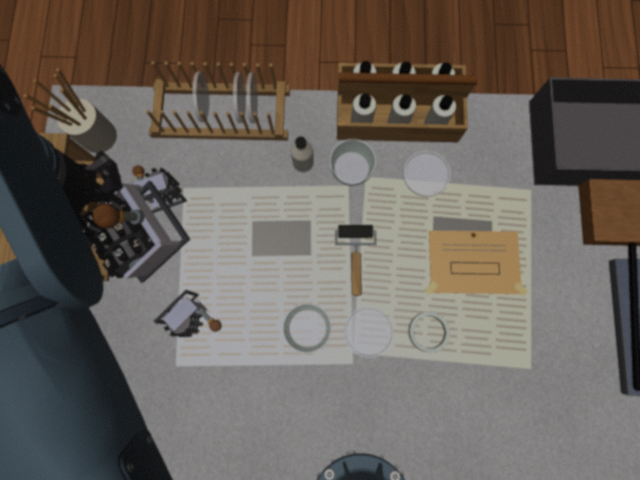

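```bash
python3 -m pendant '[0.004,-0.009,-0.01,0,0,2.5,0.034, 0.008,-0.017,-0.022,0,0,5,0.034, 0.008,-0.017,-0.023,0,0,5,0.034, 0.008,-0.017,-0.023,0,0,5,0.034, 0.008,-0.017,-0.023,0,0,5,0.034, 0.008,-0.017,-0.023,0,0,5,0.034, 0.008,-0.017,-0.023,0,0,5,0.034, 0.008,-0.017,-0.023,0,0,5,0.034, 0.008,-0.017,-0.023,0,0,5,0.034, 0.008,-0.017,-0.023,0,0,5,0.034, 0.004,-0.008,-0.012,0,0,2.5,0.034, 0,0,0,0,0,0,0.034]'; python3 - <<'E'
from h import *
o,p,M=tool(); print(p,o["wrist_force"],o["opening"]*.0854)
im=ctrl.camera("side"); g=proj("side",p)[0]; u,v=int(g[0]),int(g[1]); print(g,u-80,v-40)
crop(im,(max(u-80,0),max(v-40,0),u+80,v+90),5,"pics/s7.png")
im=ctrl.camera("top"); g=proj("top",p)[0]; u,v=int(g[0]),int(g[1]); print(g,u-60,v-40)
crop(im,(u-60,v-50,u+60,v+70),5,"pics/t7.png")
E
```

```text
time_s: 8.88
eef_pos: [0.5983, 0.2299, 0.2048]
eef_rot: [-0.543, 0.545, -0.453, 0.451]
wrist_force: [-1.0, -1.2, -5.7]
opening: 0.403
[0.5983065  0.22988787 0.20480342] [-1.00988175 -1.18659016 -5.73811634] 0.034401130476501354
[271.4437338  248.81814998] 191 208
[253.70031089 208.99339852] 193 168
```

View pics/s7.png

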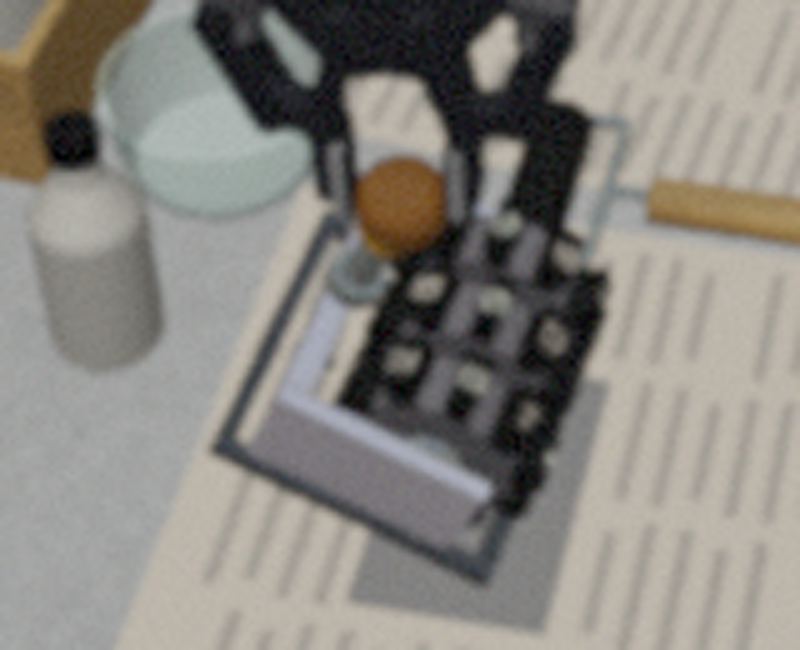

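View pics/t7.png

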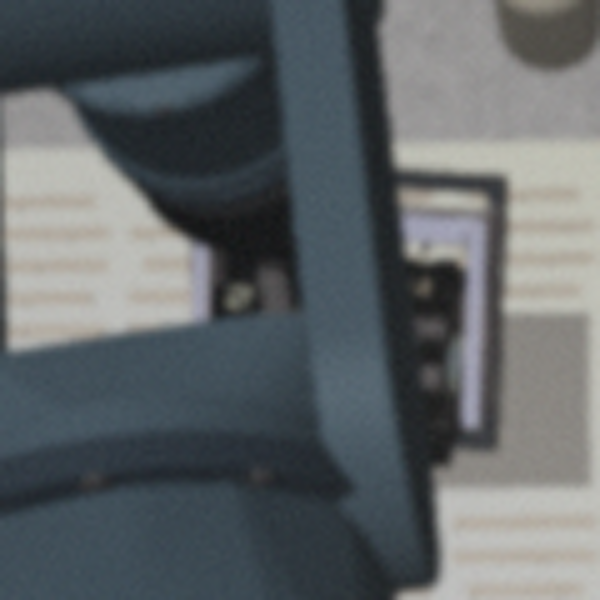

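```bash
python3 - <<'E'
from h import *
o,p,M=tool()
pts={(.056,0,.122):(402,207),(.064,.062,.062):(278,400),(-.024,.062,.062):(488,495),(.076,.062,.004):(222,447),(-.046,.062,.004):(485,578),(.076,-.062,.004):(335,222),(.056,0,.058):(358,282)}
bl={("L",3):(427,288),("L",4):(403,360),("M",9):(505,225),("M",10):(492,303),("M",11):(472,380),("R",6):(570,255),("R",7):(552,335),("R",8):(527,413)}
yaw=np.radians(-5)
x0=np.r_[p-R.from_euler("z",yaw).apply([.056,0,.122]),0,-.4,yaw,2,6,4]
r,f=fit(pts,"side",(191,208),5,{},x0[:6])
x=r.x; print(r.cost, f(x).reshape(-1,2).round(1).tolist()); print(x[:3],np.degrees(R.from_rotvec(x[3:6]).as_euler("ZYX")))
print("knob",R.from_rotvec(x[3:6]).apply([.056,0,.122])+x[:3],p)
for c in [(.076,.062,0),(-.046,.062,0),(.076,-.062,0),(-.046,-.062,0)]: print(c,R.from_rotvec(x[3:6]).apply(c)+x[:3])
E
```

```text
2.039640758871774 [[-0.1, 0.1], [0.8, -1.0], [-0.6, 0.0], [-0.4, -0.1], [0.9, 0.2], [-0.1, -0.4], [-0.2, 1.3]]
[0.60258364 0.19376039 0.04235849] [ -2.30138747 -22.32853869  -5.07172158]
knob [0.60864493 0.20431063 0.17604452] [0.59921084 0.23142667 0.20719538]
(0.076, 0.062, 0) [0.67738905 0.25256119 0.06616218]
(-0.046, 0.062, 0) [0.56462757 0.25709289 0.01981231]
(0.076, -0.062, 0) [0.66826794 0.12931353 0.07630219]
(-0.046, -0.062, 0) [0.55550645 0.13384523 0.02995232]
```

```bash
python3 -m pendant '[0,0,-0.015,0,0,0,0.034, 0,0,-0.02,0,0,0,0.034, 0,0,-0.012,0,0,0,0.034, 0.005,0,-0.003,0,0,0,0.034, 0.009,0,-0.004,0,0,0,0.034, 0.009,0,-0.004,0,0,0,0.034, 0.009,0,-0.005,0,0,0,0.034, 0,0,0,0,0,0,0.034]'; python3 - <<'E'
from h import *
o,p,M=tool(); print(p,o["wrist_force"],o["opening"]*.0854)
im=ctrl.camera("side"); g=proj("side",p)[0]; u,v=int(g[0]),int(g[1]); print(g,u-80,v-40)
crop(im,(max(u-80,0),max(v-40,0),u+80,v+90),5,"pics/s8.png")
E
```

```text
time_s: 9.98
eef_pos: [0.634, 0.2316, 0.1461]
eef_rot: [0.546, -0.543, 0.45, -0.453]
wrist_force: [3.4, 0.0, 3.1]
opening: 0.4
[0.63398652 0.23161108 0.14607532] [3.4381826  0.01359143 3.14495961] 0.03419946027385773
[254.99766817 267.53057507] 174 227
```

View pics/s8.png

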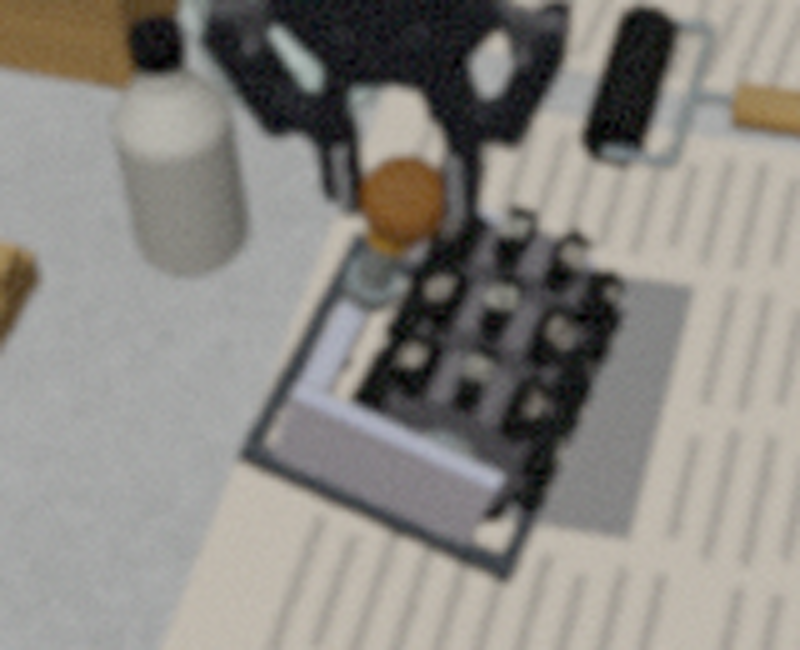

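```bash
python3 -m pendant '[0.008,0,-0.006,0,0,0,0.034, 0.006,0,-0.006,0,0,0,0.034, 0.004,0,-0.005,0,0,0,0.034, 0,0,0,0,0,0,0.034]'; python3 - <<'E'
from h import *
o,p,M=tool(); print(p,o["wrist_force"],o["opening"]*.0854)
im=ctrl.camera("side"); g=proj("side",p)[0]; u,v=int(g[0]),int(g[1]); print(g,u-80,v-40)
crop(im,(max(u-80,0),max(v-40,0),u+80,v+90),5,"pics/s9.png")
E
```

```text
time_s: 10.52
eef_pos: [0.6546, 0.2313, 0.1322]
eef_rot: [0.547, -0.541, 0.448, -0.455]
wrist_force: [8.5, -3.1, 11.5]
opening: 0.402
[0.65458978 0.23128738 0.13217294] [ 8.54084148 -3.1051303  11.54295911] 0.03434842409768695
[245.52165573 270.33580075] 165 230
```

View pics/s9.png

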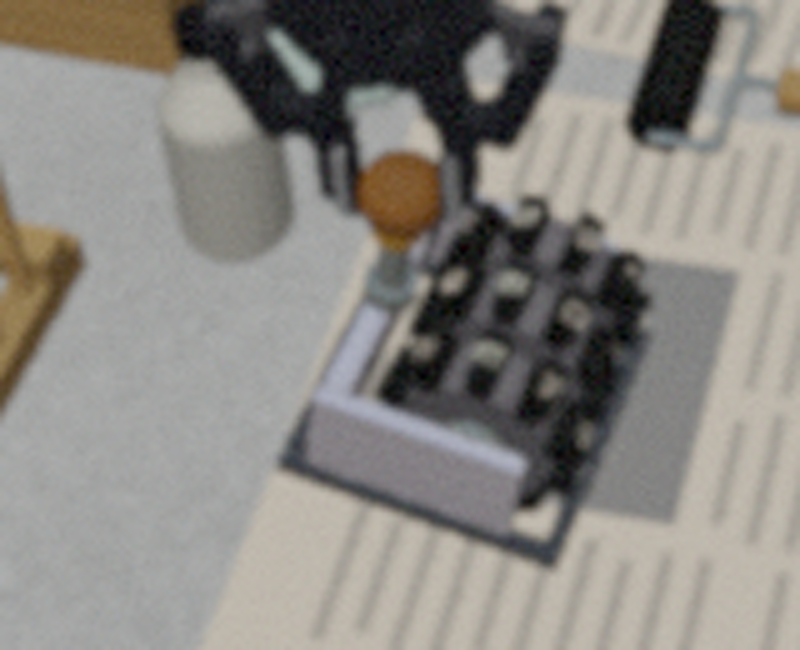

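```bash
python3 -m pendant '[0,0,0,0,0,0,0.06, 0,0,0,0,0,0,0.06, 0,0,0,0,0,0,0.06, 0,0,0.04,0,0,0,0.06, 0,0,0.05,0,0,0,0.06, -0.05,0,0.03,0,0,0,0.06, -0.06,-0.02,0,0,0,0,0.0, -0.06,-0.06,0,0,0,0,0.0, 0,-0.06,0,0,0,0,0.0]'; python3 - <<'E'
from h import *
o,p,M=tool(); print(p,o["wrist_force"],o["opening"]*.0854)
im=ctrl.camera("side"); cv2.imwrite("pics/side10.png",im[:,:,::-1]); crop(im,(165,210,325,340),5,"pics/s10.png")
im=ctrl.camera("top"); cv2.imwrite("pics/top10.png",im[:,:,::-1]); crop(im,(190,150,310,270),5,"pics/t10.png")
E
```

```text
time_s: 11.7
eef_pos: [0.4915, 0.1088, 0.2462]
eef_rot: [-0.545, 0.546, -0.451, 0.449]
wrist_force: [2.2, -0.1, -1.1]
opening: 0.065
[0.49146468 0.10875855 0.24622879] [ 2.22471701 -0.10455461 -1.07262995] 0.005533661013770972
```

View pics/s10.png

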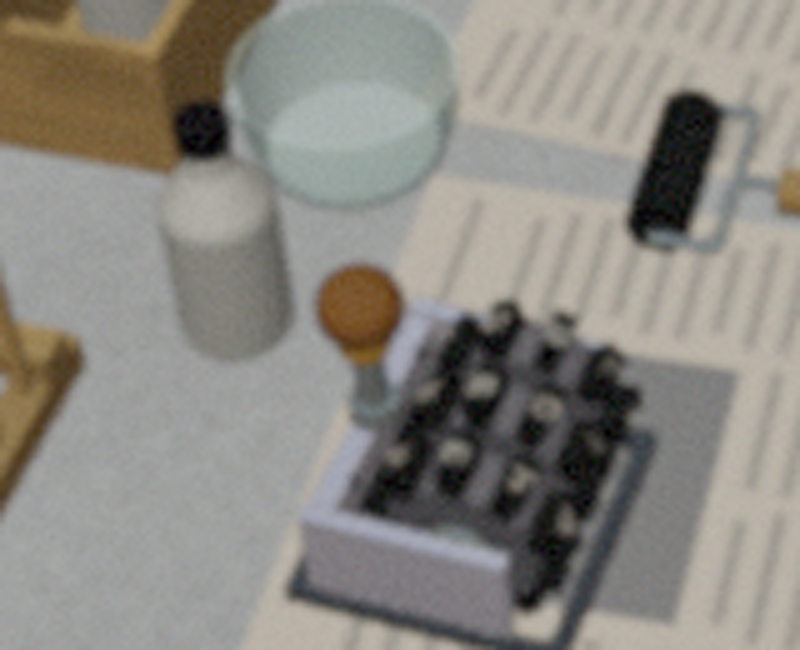

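View pics/t10.png

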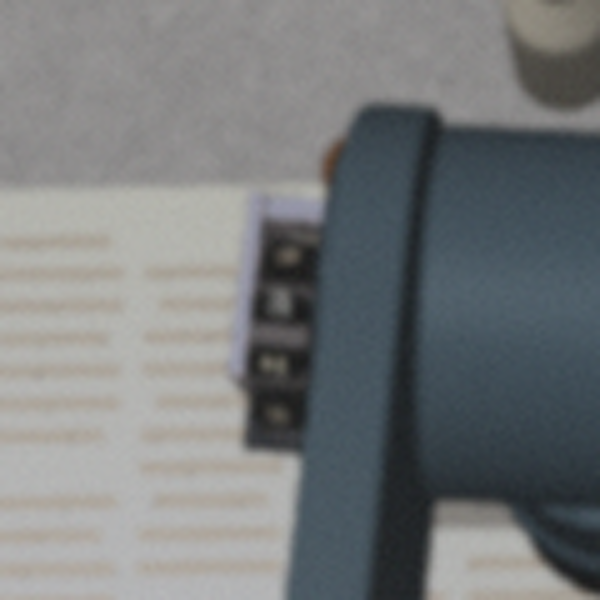

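```bash
python3 -m pendant '[-0.03,-0.055,0,0,0,0,0.0, -0.03,-0.05,0,0,0,0,0.0, -0.03,-0.05,0,0,0,0,0.0, 0,0,0,0,0,0,0.0]'; python3 - <<'E'
from h import *
o,p,M=tool(); print(p,o["wrist_force"],o["opening"]*.0854)
im=ctrl.camera("side"); cv2.imwrite("pics/side11.png",im[:,:,::-1]); crop(im,(215,255,305,345),8,"pics/s11.png")
im=ctrl.camera("top"); cv2.imwrite("pics/top11.png",im[:,:,::-1]); crop(im,(225,165,300,240),8,"pics/t11.png")
E
```

```text
time_s: 12.3
eef_pos: [0.4041, -0.049, 0.2468]
eef_rot: [-0.543, 0.544, -0.453, 0.452]
wrist_force: [0.4, -0.0, 0.0]
opening: 0.001
[ 0.40406012 -0.04895694  0.24684953] [ 0.41177647 -0.00359708  0.03524233] 9.21061088535228e-05
```

View pics/s11.png

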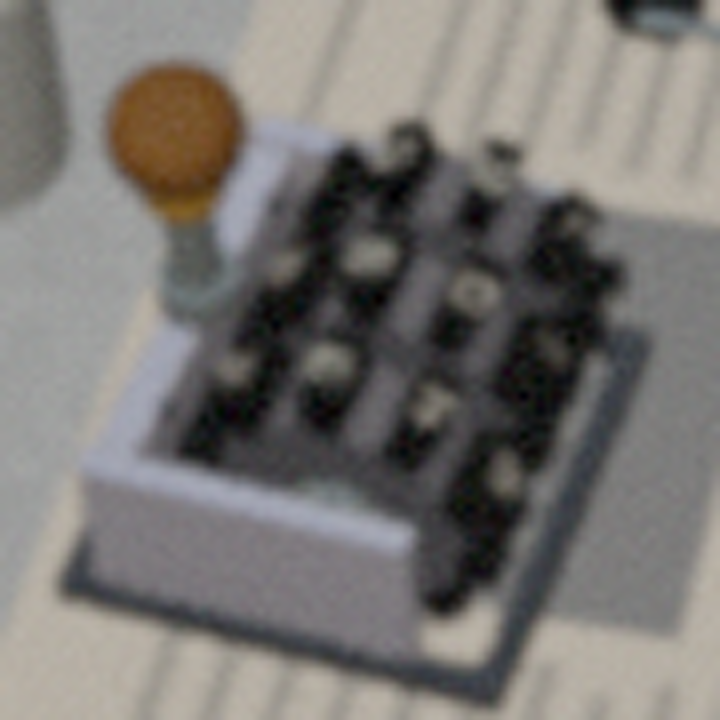

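View pics/t11.png

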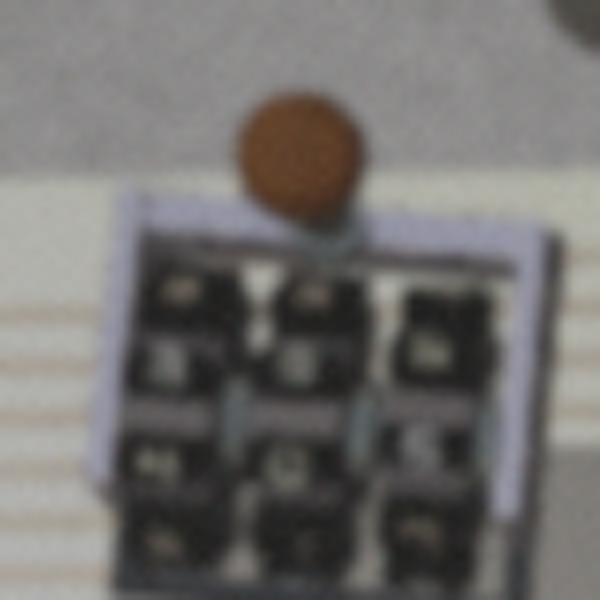

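```bash
cat > f2.py <<'E'
from h import *
def fit2(D,x0,N=(12,12,12)):
    """D: list of (cam,off,s,pts,blocks). x: X,Y,yaw,valsLMR"""
    def f(x):
        Rm=R.from_euler("z",x[2]).as_matrix(); t=np.array([x[0],x[1],0]); out=[]
        for n,off,s,pts,bl in D:
            P=list(pts.keys()); U=list(pts.values())
            for (w,k),u in bl.items():
                a=x[3+"LMR".index(w)]-.6283185*k; P.append((.044*np.sin(a),W[w],.048+.044*np.cos(a))); U.append(u)
            U=(np.array(U)+.5)/s-.5+np.array(off)
            out.append((proj(n,np.array(P)@Rm.T+t)-U).ravel())
        return np.concatenate(out)
    return least_squares(f,x0,loss="soft_l1"),f
E
python3 - <<'E'
from f2 import *
D=[("top",(225,165),8,{(.056,0,.122):(301,155),(.064,.062,.062):(120,195),(.064,-.062,.062):(550,232),(-.024,-.062,.062):(517,520),(-.024,.062,.062):(92,487)},
 {("L",2):(182,290),("L",3):(170,365),("L",4):(158,462),("L",5):(168,540),("M",8):(312,295),("M",9):(298,362),("M",10):(287,465),("M",11):(300,545),("R",5):(430,352),("R",6):(418,443),("R",7):(415,535)}),
("side",(215,255),8,{(.056,0,.122):(175,130),(.064,.062,.062):(85,475),(-.024,.062,.062):(415,550),(-.046,.062,0):(490,700),(.076,.062,0):(65,597)},
 {("L",2):(237,368),("L",3):(328,360),("L",4):(430,405),("L",5):(505,470),("M",8):(285,265),("M",9):(370,250),("M",10):(472,290),("M",11):(553,345),("R",5):(408,150),("R",6):(495,165),("R",7):(575,215)})]
r,f=fit2(D,[.6,.22,0,2,6,3.7]); x=r.x
print(f(x).reshape(-1,2).round(1).tolist()); print(x[:2],np.degrees(x[2]),x[3:]/.6283185)
print("knob",R.from_euler("z",x[2]).apply([.056,0,0])[:2]+x[:2])
E
```

```text
[[0.2, 1.3], [-0.3, -0.7], [-0.1, -1.4], [0.5, 0.1], [-1.2, 0.2], [0.4, 0.2], [-0.2, 0.1], [0.3, 0.3], [-0.3, 0.7], [0.3, 0.2], [0.2, 0.5], [0.5, -0.1], [-0.9, 0.5], [0.4, -0.1], [0.7, 0.3], [0.7, 0.4], [0.6, -0.1], [-1.1, -1.5], [-0.6, -0.4], [2.0, 1.8], [-0.5, 0.4], [-0.0, 0.2], [-0.2, 0.3], [0.0, -0.7], [0.1, -0.4], [-0.1, 0.1], [-0.2, 0.3], [-0.2, -0.6], [-0.6, 0.6], [-2.1, -0.1], [-0.5, 0.4], [0.3, 1.3]]
[0.61838388 0.23066385] -2.9594188316758894 [3.20696351 9.30487674 5.58888469]
knob [0.67430919 0.22777265]
```

```bash
python3 - <<'E'
from h import *
o,p,M=tool(); 
im=cv2.imread("pics/side11.png")[:,:,::-1]; g=proj("side",p)[0]; print(g)
u,v=int(g[0]),int(g[1]); crop(im,(u-50,v-70,u+50,v+20),8,"pics/s12.png"); print(u-50,v-70)
E
```

```text
[396.53188112 159.3457532 ]
346 89
```

View pics/s12.png

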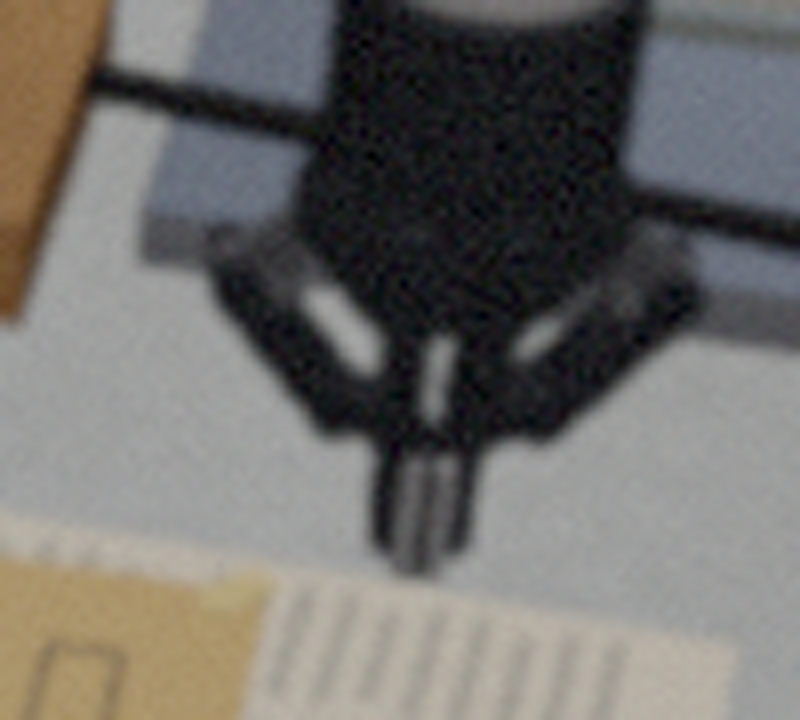

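```bash
python3 -m pendant '[0.0244,0.0454,-0.01,0,0,-2,0.0, 0.0244,0.0454,-0.02,0,0,-2,0.0, 0.0244,0.0454,-0.02,0,0,-2,0.0, 0.0244,0.0454,-0.02,0,0,-2,0.0, 0.0244,0.0454,-0.02,0,0,-2,0.0, 0.0244,0.0454,-0.02,0,0,-2,0.0, 0.0244,0.0454,-0.017,0,0,-1.4,0.0, 0,0,0,0,0,0,0.0, 0,0,0,0,0,0,0.0]'; python3 - <<'E'
from h import *
o,p,M=tool(); print(p,o["wrist_force"],np.degrees(np.arctan2(M[1,2],M[0,2])),M[:,1])
E
```

```text
time_s: 13.52
eef_pos: [0.5754, 0.2723, 0.1193]
eef_rot: [0.488, -0.49, 0.511, -0.51]
wrist_force: [-0.0, 0.3, 0.8]
opening: 0.001
[0.5754043  0.27233834 0.11934835] [-0.04746119  0.32017732  0.84112731] -2.5054641404871414 [-2.08538778e-03 -5.78108424e-04 -9.99997658e-01]
```

```bash
python3 -m pendant '[0.004,-0.004,-0.025,0,0,0,0.0, 0,0,-0.014,0,0,0,0.0, 0.006,0,0.001,0,0,0,0.0, 0.006,0,0.003,0,0,0,0.0, 0.006,0,0.003,0,0,0,0.0, 0.005,-0.001,0.002,0,0,0,0.0, 0.004,0,0,0,0,0,0.0, 0,0,0,0,0,0,0.0]'; python3 - <<'E'
from h import *
o,p,M=tool(); print(p,o["wrist_force"])
im=ctrl.camera("side"); crop(im,(215,245,305,345),7,"pics/s13.png")
E
```

```text
time_s: 14.52
eef_pos: [0.609, 0.2658, 0.0916]
eef_rot: [-0.489, 0.487, -0.511, 0.512]
wrist_force: [0.5, -0.3, 4.3]
opening: -0.001
[0.60902905 0.26576674 0.09161298] [ 0.48284339 -0.2986465   4.30288487]
```

View pics/s13.png

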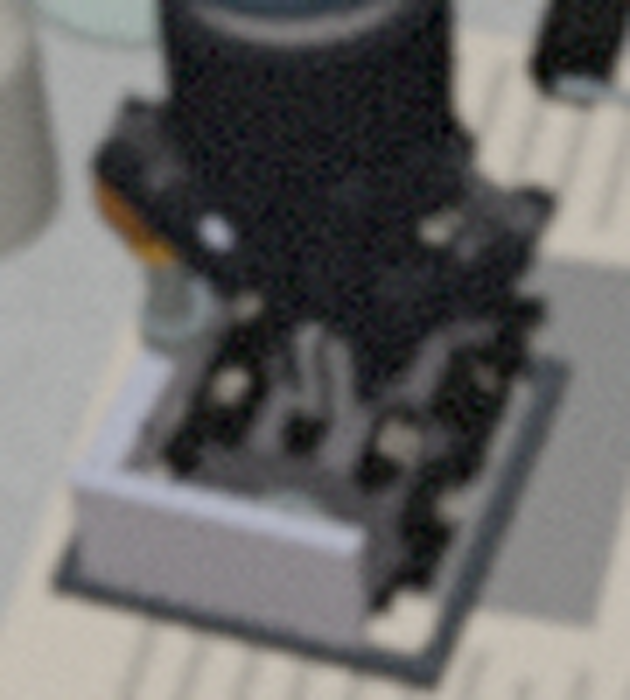

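```bash
python3 -m pendant '[0,0,0.025,0,0,0,0.0, -0.03,0,0.03,0,0,0,0.0, -0.04,-0.06,0.01,0,0,0,0.0, -0.02,-0.06,0.01,0,0,0,0.0, 0,0,0,0,0,0,0]'; python3 - <<'E'
from h import *
o,p,M=tool(); print(p,o["wrist_force"])
im=ctrl.camera("side"); crop(im,(215,255,305,345),8,"pics/s14.png")
im=ctrl.camera("top"); crop(im,(225,165,300,240),8,"pics/t14.png")
E
```

```text
time_s: 15.2
eef_pos: [0.5233, 0.1529, 0.1645]
eef_rot: [-0.487, 0.487, -0.512, 0.513]
wrist_force: [0.2, 0.3, 0.9]
opening: -0.0
[0.52325899 0.15286105 0.1644804 ] [0.21553529 0.34591792 0.91904434]
```

View pics/s14.png

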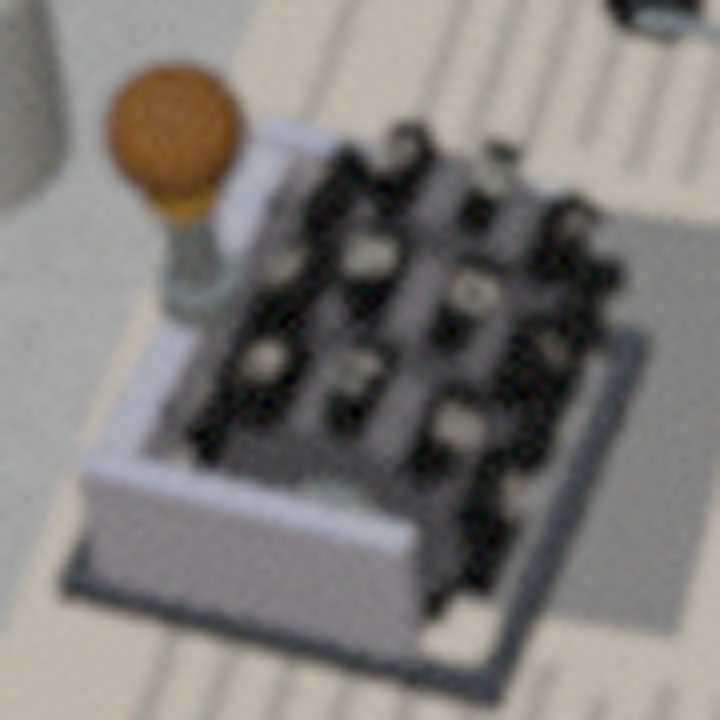

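View pics/t14.png

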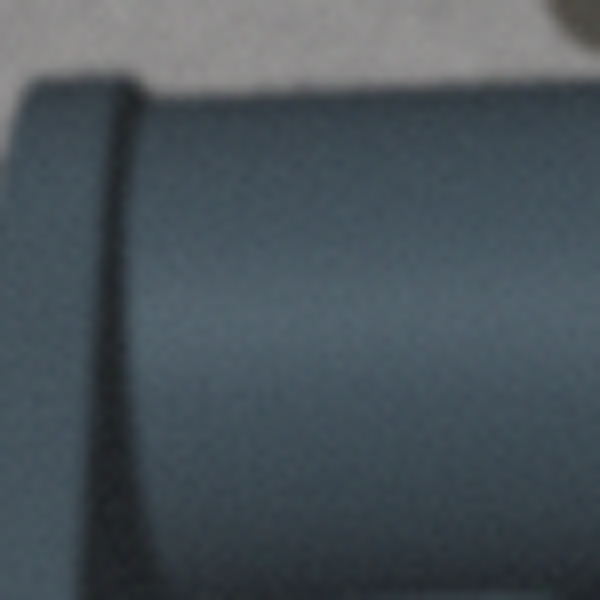

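```bash
python3 - <<'E'
from h import *
im=ctrl.camera("side"); im2=ctrl.camera("side"); im3=ctrl.camera("side"); a=(im.astype(float)+im2+im3)/3
a=np.clip((a-30)*1.5,0,255).astype(np.uint8)
crop(a,(238,270,292,322),14,"pics/s15.png")
E
```

```text
(no output)
```

View pics/s15.png

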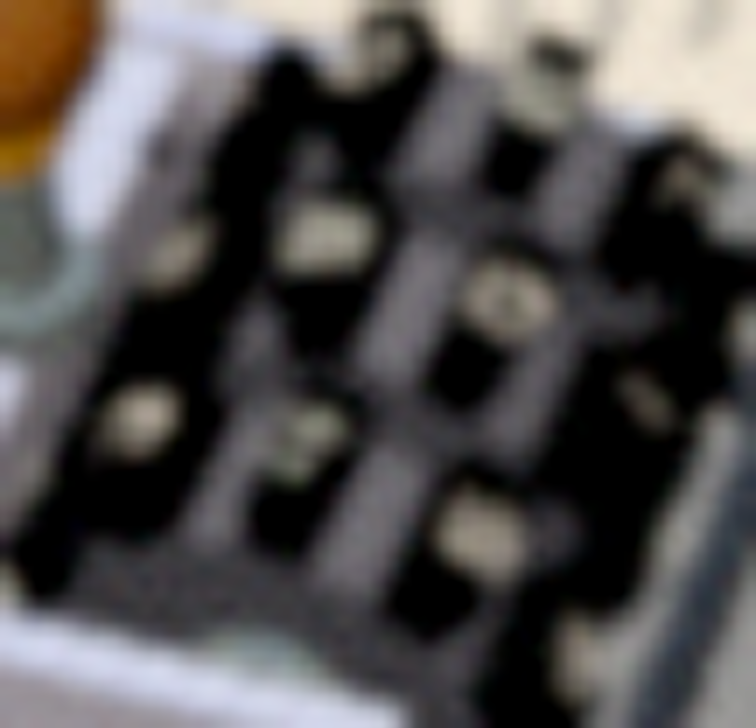

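```bash
python3 -m pendant '[0.015,0.04,-0.02,0,0,-0.5,0.0, 0.015,0.04,-0.03,0,0,0,0.0, 0.010,0.001,-0.015,0,0,0,0.0, 0,0,0,0,0,0,0.0]'; python3 - <<'E'
from h import *
for i in range(3):
    o,p,M=tool(); print(p,o["wrist_force"],np.degrees(np.arctan2(M[1,2],M[0,2]))); 
E
```

```text
time_s: 15.95
eef_pos: [0.5628, 0.2379, 0.0964]
eef_rot: [0.485, -0.488, 0.514, -0.512]
wrist_force: [0.5, 0.2, 0.3]
opening: 0.003
[0.56276087 0.23785776 0.09637975] [0.46506135 0.1947891  0.33145181] -3.059328934300225
[0.56276087 0.23785776 0.09637975] [0.46506135 0.1947891  0.33145181] -3.059328934300225
[0.56276087 0.23785776 0.09637975] [0.46506135 0.1947891  0.33145181] -3.059328934300225
```

```bash
python3 -m pendant '[0.002,-0.0035,-0.02,0,0,0,0.0, 0,0,-0.0155,0,0,0,0.0, 0.0065,0,0,0,0,0,0.0, 0.004,0,0.007,0,0,0,0.0, 0.0045,0,0.006,0,0,0,0.0, 0.0055,-0.0005,0.0055,0,0,0,0.0, 0.007,-0.0005,0.004,0,0,0,0.0, 0.007,-0.0005,0.003,0,0,0,0.0, 0.0045,0,0.0015,0,0,0,0.0, 0.003,0,0.0005,0,0,0,0.0, 0,0,0,0,0,0,0.0]'; python3 - <<'E'
from h import *
o,p,M=tool(); print(p,o["wrist_force"])
im=ctrl.camera("side"); crop(im,(215,245,305,345),7,"pics/s16.png")
E
```

```text
time_s: 17.32
eef_pos: [0.6079, 0.2316, 0.0904]
eef_rot: [0.486, -0.486, 0.514, -0.514]
wrist_force: [0.2, -0.3, -0.2]
opening: -0.003
[0.60793609 0.23162564 0.09044614] [ 0.18581795 -0.31694753 -0.21511004]
```

View pics/s16.png

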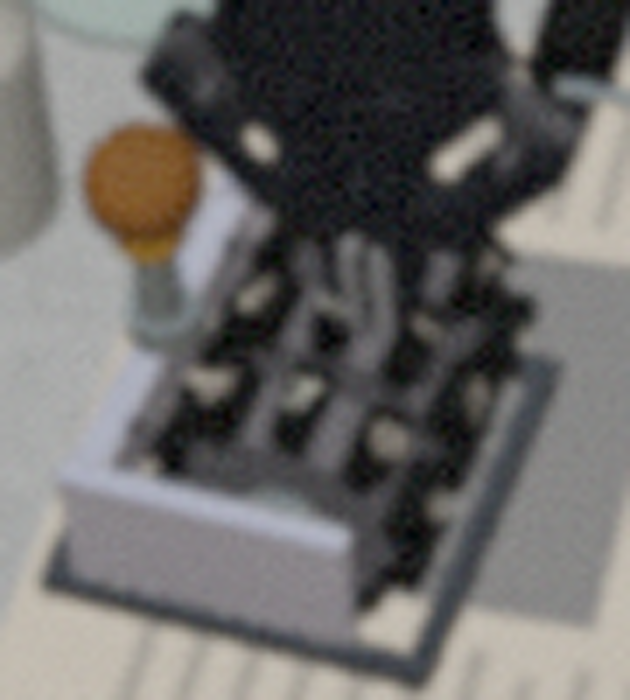

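```bash
python3 -m pendant '[0,0,0.02,0,0,0,0.0, -0.04,-0.018,0.005,0,0,0,0.0, 0,-0.016,0,0,0,0,0.0, 0,0,0,0,0,0,0.0, 0,0,0,0,0,0,0.0]'; python3 - <<'E'
from h import *
o,p,M=tool(); print(p,o["wrist_force"],np.degrees(np.arctan2(M[1,2],M[0,2]))); 
im=ctrl.camera("side"); crop(im,(215,255,305,345),8,"pics/s17.png")
E
```

```text
time_s: 18.0
eef_pos: [0.569, 0.1979, 0.1164]
eef_rot: [-0.486, 0.485, -0.514, 0.514]
wrist_force: [0.7, 0.7, -1.0]
opening: -0.001
[0.56901502 0.19785854 0.11644791] [ 0.73993003  0.71907126 -1.03785228] -3.21528290886769
```

View pics/s17.png

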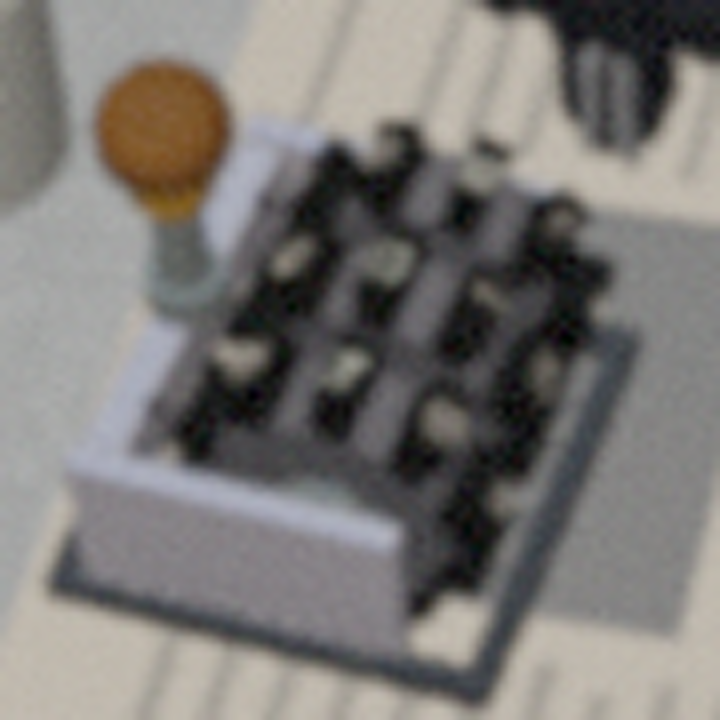

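```bash
python3 -m pendant '[-0.001,0,-0.03,0,0,0,0.0, 0,0,-0.0205,0,0,0,0.0, 0.007,0,0,0,0,0,0.0, 0.0045,0,0.006,0,0,0,0.0, 0.0055,-0.0005,0.0055,0,0,0,0.0, 0.007,-0.0005,0.0045,0,0,0,0.0, 0.007,-0.0005,0.003,0,0,0,0.0, 0.004,0,0.0012,0,0,0,0.0, 0.0035,0,0.001,0,0,0,0.0, 0,0,0,0,0,0,0.0]'; python3 - <<'E'
from h import *
o,p,M=tool(); print(p,o["wrist_force"])
im=ctrl.camera("side"); crop(im,(215,245,305,345),7,"pics/s18.png")
E
python3 -m pendant '[0,0,0.02,0,0,0,0.0, -0.045,0,0.005,0,0,0,0.0, -0.01,0,0,0,0,0,0, 0,0,0,0,0,0,0]'
python3 - <<'E'
from h import *
im=ctrl.camera("side"); crop(im,(215,255,305,345),8,"pics/s19.png")
E
```

```text
time_s: 19.3
eef_pos: [0.6055, 0.1961, 0.0862]
eef_rot: [-0.486, 0.486, -0.514, 0.514]
wrist_force: [1.5, -0.1, 0.2]
opening: 0.0
[0.60553823 0.1961181  0.08622954] [ 1.45871212 -0.08668235  0.15683331]
time_s: 19.85
eef_pos: [0.5506, 0.1964, 0.1126]
eef_rot: [-0.487, 0.486, -0.513, 0.514]
wrist_force: [0.2, 0.6, 0.9]
opening: 0.002
```

View pics/s18.png

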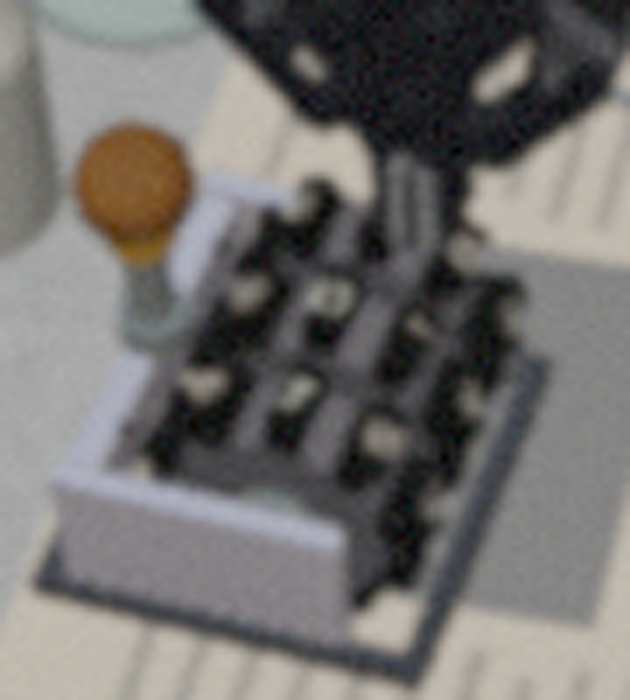

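View pics/s19.png

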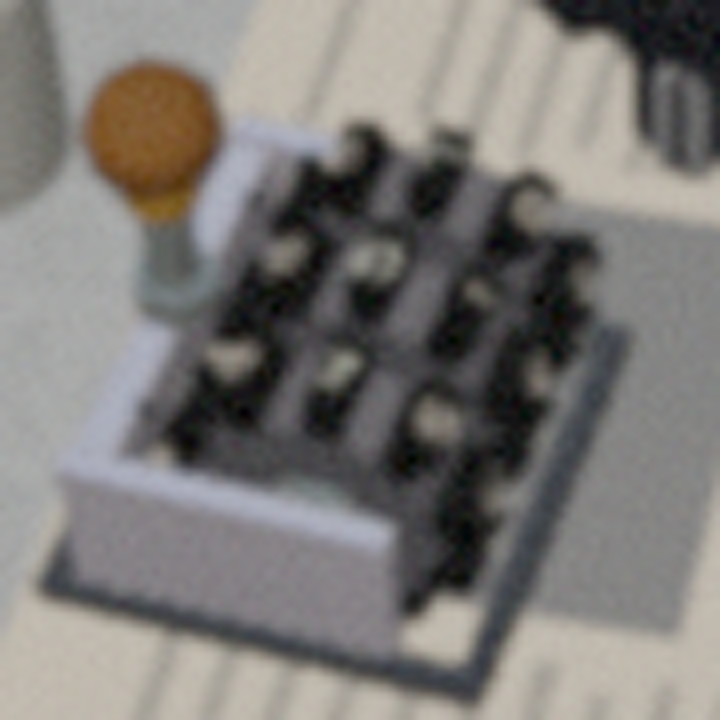

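```bash
python3 - <<'E'
from f2 import *
im=sum(ctrl.camera("side").astype(float) for _ in range(3))/3
a=np.clip((im-30)*1.5,0,255).astype(np.uint8); crop(a,(236,262,292,318),13,"pics/s20.png")
D=[("side",(215,255),8,{(.056,0,.122):(153,127),(.064,.062,.062):(65,475),(-.024,.062,.062):(392,548),(-.046,.062,0):(472,697),(.076,.062,0):(45,588)},
 {("L",3):(235,357),("L",4):(340,367),("L",5):(437,415),("M",9):(285,255),("M",10):(378,262),("M",11):(478,292),("R",6):(350,150),("R",7):(445,145),("R",8):(530,205)})]
r,f=fit2(D,[.62,.23,0,2.4,6,4.3]); x=r.x
print(f(x).reshape(-1,2).round(1).tolist()); print(x[:2],np.degrees(x[2]),x[3:]/.6283185)
E
```

```text
[[0.5, -0.0], [-1.1, -1.7], [-0.2, -0.7], [1.9, 1.5], [-0.5, 1.3], [0.5, 0.2], [-0.3, -0.2], [0.1, -0.2], [-0.2, -0.2], [-0.0, -1.0], [-0.1, 0.7], [-0.4, -0.3], [-0.3, 1.2], [0.8, -0.2]]
[0.62410311 0.23066296] -2.388147061878051 [3.89848409 9.99964131 6.83972132]
```

View pics/s20.png

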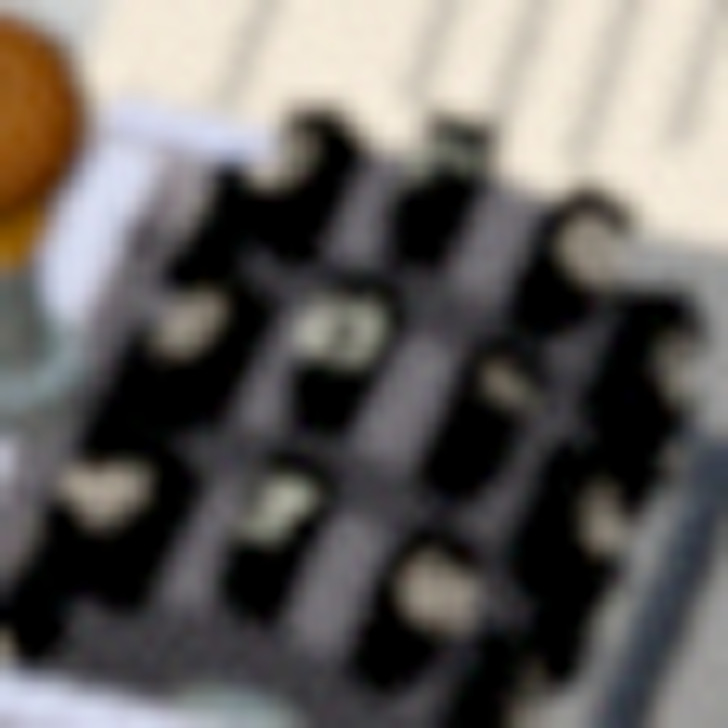

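```bash
python3 -m pendant '[0.016,0.018,0,0,0,0,0.0, 0.0165,0.018,-0.01,0,0,0,0.0, 0,0,0,0,0,0,0.0, 0,0,-0.0265,0,0,0,0.0, 0.0045,0,-0.0005,0,0,0,0.0, 0.0035,0,0.002,0,0,0,0.0, 0.007,-0.0003,0.0045,0,0,0,0.0, 0.007,-0.0003,0.003,0,0,0,0.0, 0.005,0,0.001,0,0,0,0.0, 0.004,0,0.001,0,0,0,0.0, 0,0,0,0,0,0,0.0]'
python3 -m pendant '[0,0,0.02,0,0,0,0.0, -0.04,-0.03,0.015,0,0,0,0.0, -0.01,-0.03,0,0,0,0,0, 0,0,0,0,0,0,0]'
python3 - <<'E'
from h import *
o,p,M=tool(); print(p,o["wrist_force"])
im=sum(ctrl.camera("side").astype(float) for _ in range(3))/3
a=np.clip((im-30)*1.5,0,255).astype(np.uint8)
crop(a,(215,255,305,345),8,"pics/s21.png")
E
```

```text
time_s: 21.42
eef_pos: [0.6141, 0.2315, 0.0857]
eef_rot: [-0.486, 0.486, -0.514, 0.514]
wrist_force: [-0.9, 1.1, 0.5]
opening: 0.002
time_s: 21.92
eef_pos: [0.5639, 0.1704, 0.1226]
eef_rot: [-0.486, 0.485, -0.514, 0.515]
wrist_force: [0.6, 0.2, 0.2]
opening: -0.001
[0.56386231 0.17038931 0.12260166] [0.63761174 0.21992298 0.15523571]
```

View pics/s21.png

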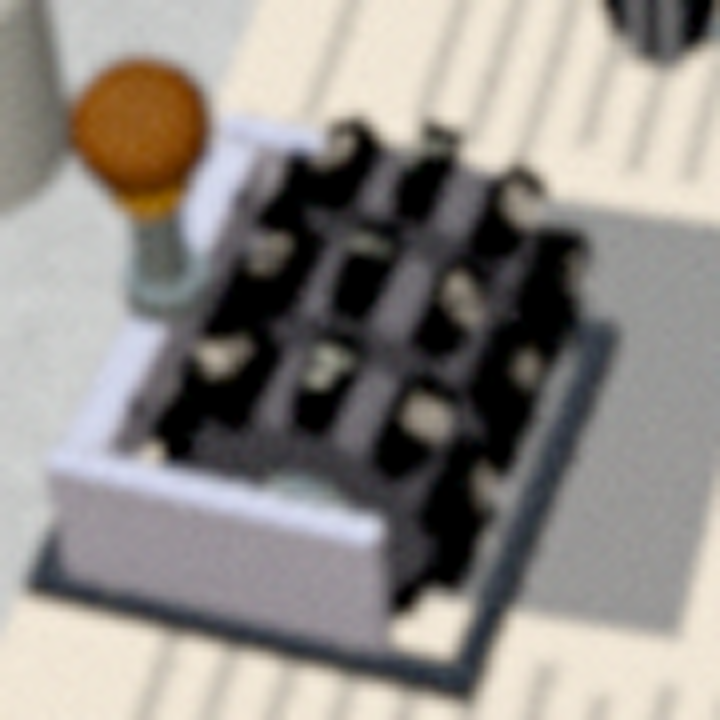

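```bash
python3 - <<'E'
from f2 import *
D=[("side",(215,255),8,{(.056,0,.122):(141,123),(.064,.062,.062):(52,473),(-.024,.062,.062):(380,546),(-.046,.062,0):(462,695),(.076,.062,0):(30,588)},
 {("L",3):(222,357),("L",4):(325,365),("L",5):(427,415),("M",10):(268,255),("M",11):(362,247),("M",12):(462,297),("R",6):(338,148),("R",7):(437,140),("R",8):(520,205)})]
r,f=fit2(D,[.62,.23,0,2.4,6.9,4.3]); x=r.x
print(f(x).reshape(-1,2).round(1).tolist()); print(x[:2],np.degrees(x[2]),x[3:]/.6283185)
E
```

```text
[[0.3, 0.3], [-1.2, -1.7], [-0.4, -0.8], [1.5, 1.5], [-0.3, 1.1], [0.6, -0.0], [0.0, -0.2], [-0.2, -0.4], [0.1, -0.4], [-0.0, 0.5], [-0.0, -0.3], [-0.2, -0.3], [-0.5, 1.7], [0.7, -0.2]]
[0.62760523 0.23086662] -2.3298819845298246 [ 3.88694168 11.02179291  6.80356373]
```

```bash
python3 -m pendant '[0.017,0.012,0,0,0,0,0.0, 0.018,0.013,-0.015,0,0,0,0.0, 0,0,0,0,0,0,0.0, 0,0,-0.022,0,0,0,0.0, 0.005,0,0,0,0,0,0.0, 0.005,0,0,0,0,0,0.0, 0.0045,0,0,0,0,0,0.0, 0,0,0,0,0,0,0.0, 0,0,0.022,0,0,0,0, -0.0125,0.036,0,0,0,0,0, 0,0.036,0,0,0,0,0, 0,0,0,0,0,0,0]'
python3 - <<'E'
from h import *
o,p,M=tool(); print(p,o["wrist_force"])
E
```

```text
time_s: 23.58
eef_pos: [0.6003, 0.2709, 0.1067]
eef_rot: [0.487, -0.487, 0.513, -0.513]
wrist_force: [-0.4, 0.0, -0.5]
opening: 0.002
[0.60026886 0.27091767 0.10672821] [-0.41126494  0.04261425 -0.47740962]
```

```bash
python3 -m pendant '[0,-0.002,-0.0205,0,0,0,0.0, 0.005,0,0,0,0,0,0.0, 0.005,0,0,0,0,0,0.0, 0.0055,0,0,0,0,0,0.0, 0,0,0,0,0,0,0.0, 0,0,0.022,0,0,0,0, -0.04,-0.03,0.02,0,0,0,0, -0.03,-0.05,0.04,0,0,0,0, -0.03,-0.06,0.04,0,0,0,0, -0.03,-0.06,0.02,0,0,0,0, 0,-0.06,0,0,0,0,0, 0,0,0,0,0,0,0]'
python3 - <<'E'
from h import *
o,p,M=tool(); print(p,o["wrist_force"])
im=sum(ctrl.camera("side").astype(float) for _ in range(3))/3
a=np.clip((im-30)*1.5,0,255).astype(np.uint8)
crop(a,(210,255,300,345),8,"pics/s22.png")
im=sum(ctrl.camera("top").astype(float) for _ in range(3))/3
a=np.clip((im-30)*1.5,0,255).astype(np.uint8)
crop(a,(225,160,300,235),8,"pics/t22.png")
E
```

```text
time_s: 25.08
eef_pos: [0.4991, 0.0265, 0.2135]
eef_rot: [-0.484, 0.484, -0.515, 0.516]
wrist_force: [0.0, 0.5, 0.4]
opening: -0.001
[0.49912347 0.02650112 0.21348374] [0.04381936 0.5401595  0.38378656]
```

View pics/s22.png

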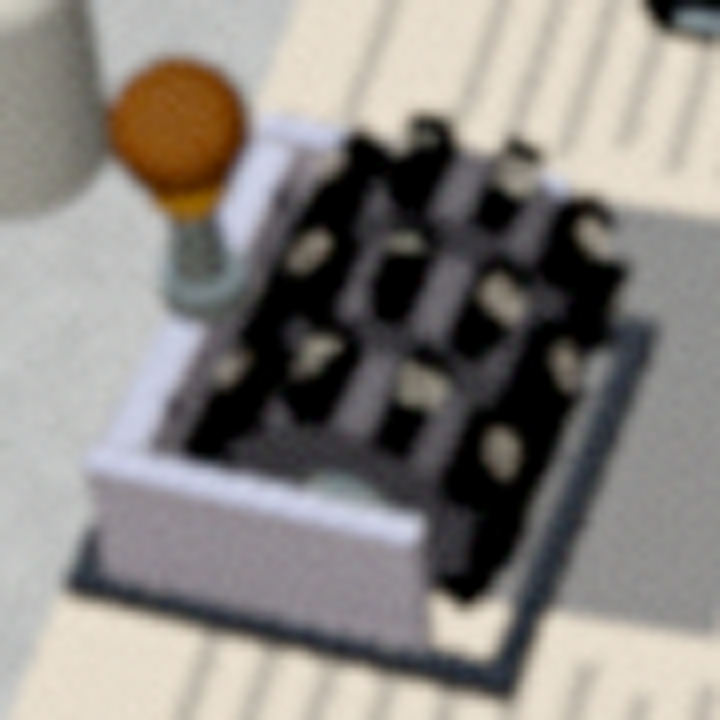

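View pics/t22.png

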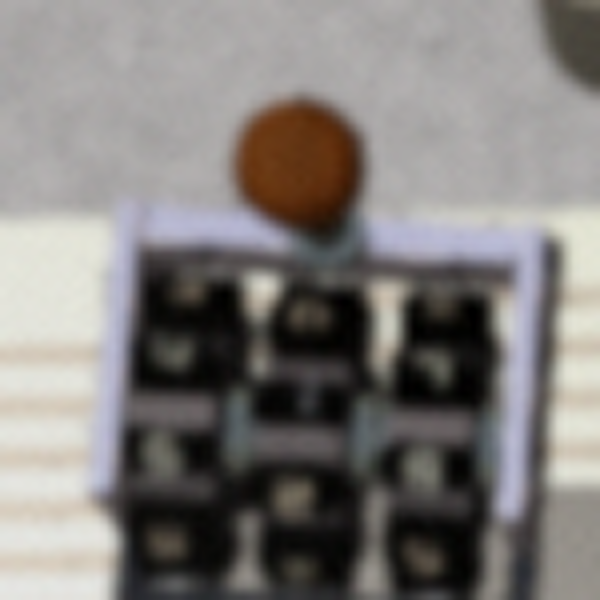

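```bash
python3 - <<'E'
from f2 import *
D=[("top",(225,160),8,{(.056,0,.122):(300,165),(.064,.062,.062):(122,205),(.064,-.062,.062):(550,240),(-.024,-.062,.062):(517,520),(-.024,.062,.062):(92,492)},
{("L",3):(187,290),("L",4):(172,352),("L",5):(160,455),("L",6):(168,542),("M",10):(312,318),("M",11):(308,400),("M",12):(295,495),("R",6):(440,312),("R",7):(435,372),("R",8):(422,468),("R",9):(422,552)}),
("side",(210,255),8,{(.056,0,.122):(178,125),(.064,.062,.062):(92,468),(-.024,.062,.062):(425,540),(-.046,.062,0):(505,692),(.076,.062,0):(75,588)},
 {("L",3):(232,367),("L",4):(318,352),("L",5):(423,388),("L",6):(500,452),("M",10):(310,250),("M",11):(403,245),("M",12):(500,295),("M",13):(567,360),("R",7):(430,135),("R",8):(517,175),("R",9):(592,240)})]
r,f=fit2(D,[.62,.23,0,2.6,6.9,4.5]); x=r.x
print(f(x).reshape(-1,2).round(1).tolist()); print(x[:2],np.degrees(x[2]),x[3:]/.6283185)
E
```

```text
[[0.4, 0.6], [-0.5, -0.8], [-0.1, -1.7], [0.9, 0.6], [-0.7, 0.6], [0.2, 0.4], [0.1, 1.0], [0.5, 0.3], [-0.0, 0.2], [-0.1, -0.0], [-1.1, -0.1], [-0.1, 0.3], [0.6, -0.4], [-0.3, 0.5], [0.4, 0.7], [0.4, 1.1], [0.5, -0.2], [-1.4, -1.3], [-1.3, -0.2], [0.9, 1.7], [-1.1, 0.8], [-0.1, -0.0], [-0.3, 0.1], [-0.4, -0.5], [0.3, -0.5], [-0.3, 0.0], [-0.2, 0.6], [0.1, -0.2], [-0.2, 0.3], [-1.7, 0.9], [-0.0, -0.5], [0.3, -0.8]]
[0.62819735 0.23045169] -2.4545529187906716 [ 4.34431395 11.01225781  7.34694793]
```

```bash
python3 -m pendant '[0.038,0.04,-0.01,0,0,0,0.0, 0.038,0.04,-0.02,0,0,0,0.0, 0.038,0.041,-0.03,0,0,0,0.0, 0.038,0.041,-0.03,0,0,0,0.0, 0,0,0,0,0,0,0.0, 0,0,0,0,0,0,0]'
python3 - <<'E'
from h import *
o,p,M=tool(); print(p,o["wrist_force"])
im=ctrl.camera("side"); crop(im,(210,245,300,345),7,"pics/s23.png")
E
```

```text
time_s: 26.12
eef_pos: [0.6492, 0.1927, 0.1227]
eef_rot: [0.486, -0.487, 0.513, -0.513]
wrist_force: [0.4, 0.3, -0.6]
opening: 0.001
[0.64917432 0.19270892 0.12269075] [ 0.38447594  0.26431663 -0.63166402]
```

View pics/s23.png

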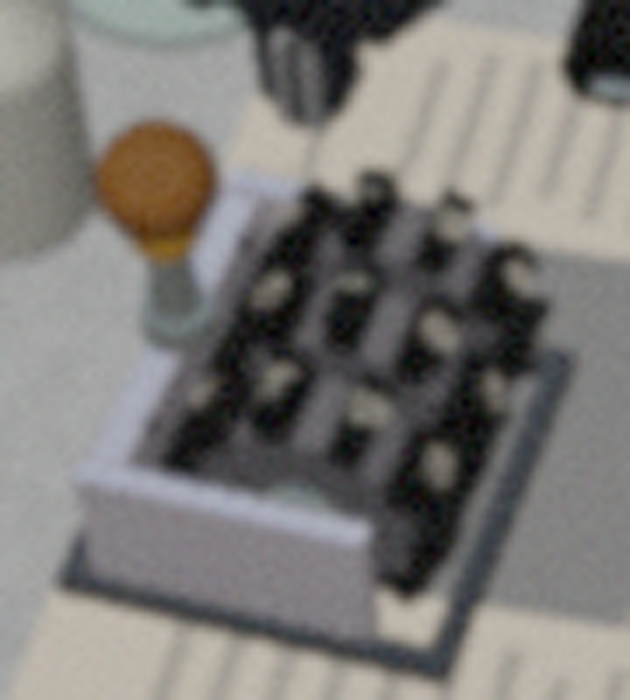

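```bash
python3 -m pendant '[0.003,-0.003,-0.02,0,0,0,0.0, 0,0,-0.017,0,0,0,0.0, -0.0045,0,0.001,0,0,0,0.0, -0.0045,0,0.001,0,0,0,0.0, -0.0045,0,0.0008,0,0,0,0.0, 0,0,0,0,0,0,0, 0,0,0.035,0,0,0,0, -0.01,0.04,0,0,0,0,0, 0,0.04,0,0,0,0,0, 0.025,0,0,0,0,0,0, 0,0,0,0,0,0,0]'
python3 - <<'E'
from h import *
o,p,M=tool(); print(p,o["wrist_force"])
im=ctrl.camera("side"); crop(im,(210,245,300,345),7,"pics/s24.png")
E
```

```text
time_s: 27.55
eef_pos: [0.6553, 0.2689, 0.1245]
eef_rot: [-0.486, 0.486, -0.513, 0.514]
wrist_force: [0.6, -1.0, -0.1]
opening: -0.003
[0.65533789 0.26894752 0.12454867] [ 0.55433328 -0.99842646 -0.05375505]
```

View pics/s24.png

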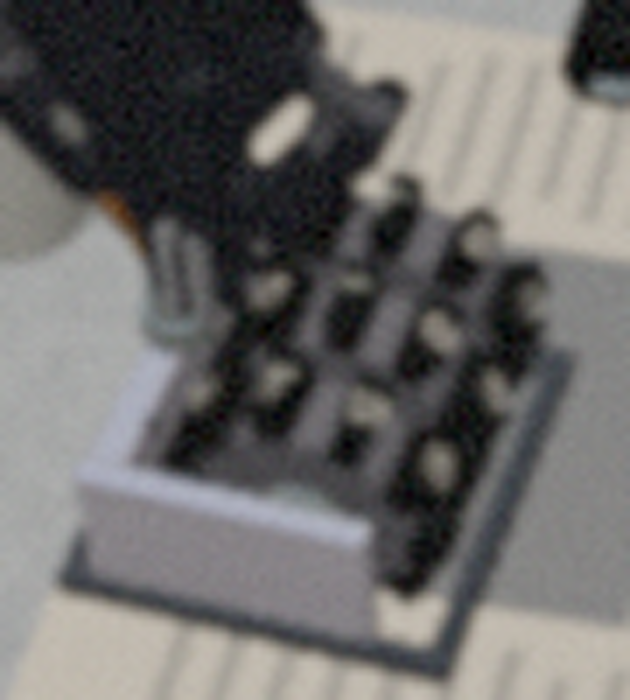

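```bash
python3 -m pendant '[0,0.001,-0.02,0,0,0,0.0, 0,0,-0.019,0,0,0,0.0, -0.0045,0,0.001,0,0,0,0.0, -0.0045,0,0.001,0,0,0,0.0, -0.0045,0,0.0008,0,0,0,0.0, 0,0,0,0,0,0,0, 0,0,0.035,0,0,0,0, -0.05,0,0.03,0,0,0,0, -0.04,-0.04,0.03,0,0,0,0, -0.03,-0.05,0.02,0,0,0,0, -0.01,-0.06,0,0,0,0,0, 0,-0.06,0,0,0,0,0.085]'
python3 - <<'E'
from h import *
o,p,M=tool(); print(p,o["wrist_force"])
im=sum(ctrl.camera("side").astype(float) for _ in range(3))/3
a=np.clip((im-30)*1.5,0,255).astype(np.uint8)
crop(a,(210,255,300,345),8,"pics/s25.png")
im=sum(ctrl.camera("top").astype(float) for _ in range(3))/3
a=np.clip((im-30)*1.5,0,255).astype(np.uint8)
crop(a,(225,160,300,235),8,"pics/t25.png")
E
```

```text
time_s: 29.1
eef_pos: [0.5109, 0.0594, 0.203]
eef_rot: [-0.487, 0.486, -0.513, 0.514]
wrist_force: [1.3, -0.3, 0.2]
opening: 0.203
[0.51092421 0.05937029 0.20303605] [ 1.31326809 -0.28003864  0.23093704]
```

View pics/s25.png

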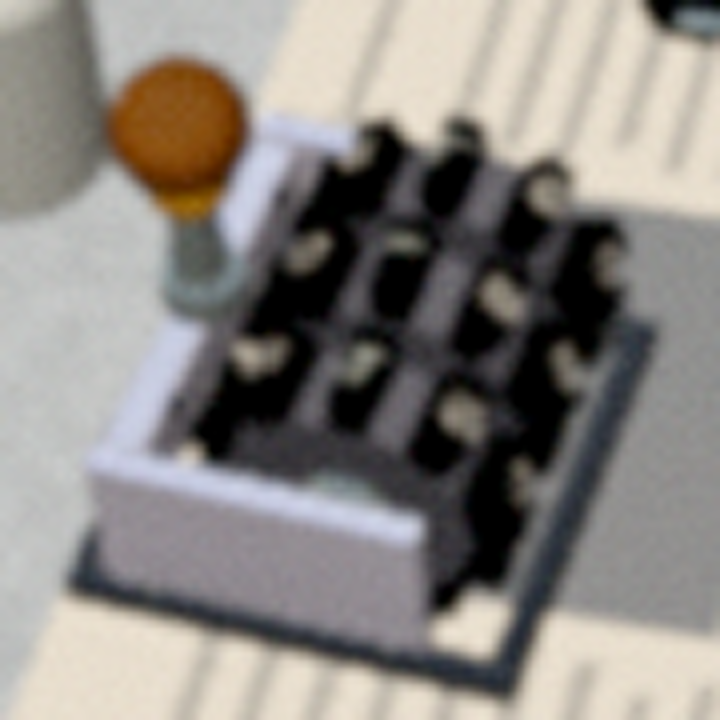

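View pics/t25.png

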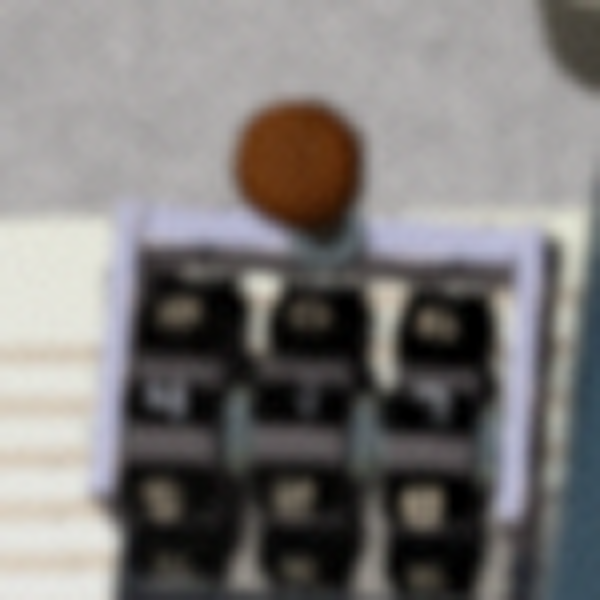

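```bash
python3 -m pendant '[0.043,0.042,0,0,0,0,0.085, 0.043,0.042,0,0,0,0,0.085, 0.043,0.042,0,0,0,0,0.085, 0.043,0.042,0,0,0,0.5,0.085, 0,0,0,0,0,0,0.085, 0,0,0,0,0,0,0.085]'
python3 - <<'E'
from h import *
o,p,M=tool(); print(p,o["wrist_force"],o["opening"],np.degrees(np.arctan2(M[1,2],M[0,2])))
im=ctrl.camera("side"); crop(im,(195,215,315,335),6,"pics/s26.png")
E
```

```text
time_s: 30.15
eef_pos: [0.6827, 0.2302, 0.2011]
eef_rot: [0.488, -0.49, 0.511, -0.511]
wrist_force: [-0.5, -0.6, 0.8]
opening: 0.998
[0.68271832 0.2302103  0.20114671] [-0.53034927 -0.57310441  0.82027791] 0.9978512240333347 -2.530849835114695
```

View pics/s26.png

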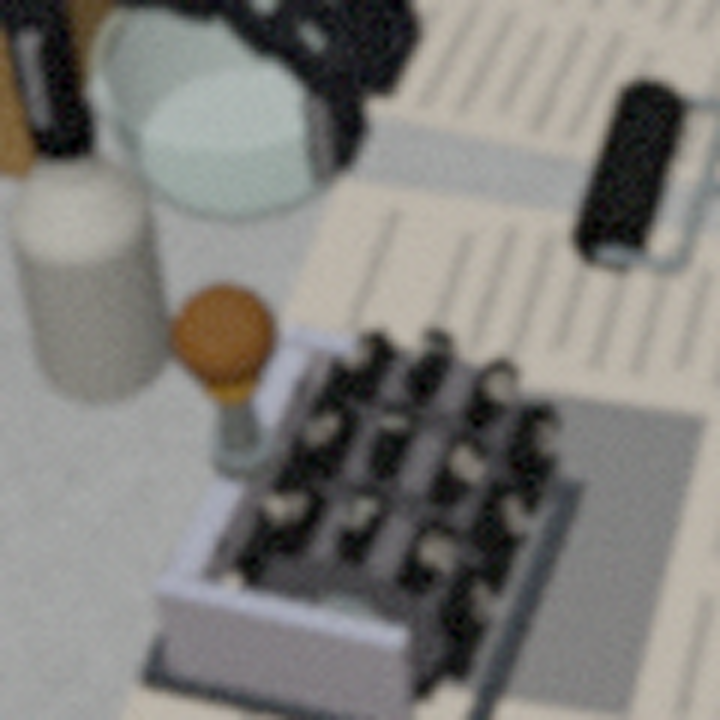

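```bash
python3 -m pendant '[0.0015,-0.002,-0.04,0,0,0,0.085, 0,0,-0.03,0,0,0,0.085, 0,0,-0.026,0,0,0,0.085, 0,0,0,0,0,0,0.085, 0,0,0,0,0,0,0.03, 0,0,0,0,0,0,0.02, 0,0,0,0,0,0,0.0, 0,0,0,0,0,0,0.0, 0,0,0,0,0,0,0.0, 0,0,0,0,0,0,0.0]'
python3 - <<'E'
from h import *
o,p,M=tool(); print(p,o["wrist_force"],o["opening"]*.0854)
im=ctrl.camera("side"); crop(im,(195,215,315,345),6,"pics/s27.png")
E
```

```text
time_s: 31.45
eef_pos: [0.6859, 0.2267, 0.1084]
eef_rot: [-0.489, 0.488, -0.511, 0.512]
wrist_force: [-2.8, -0.6, 6.4]
opening: 0.391
[0.68590782 0.22670675 0.10838346] [-2.77858406 -0.60420295  6.44676017] 0.03336561835688251
```

View pics/s27.png

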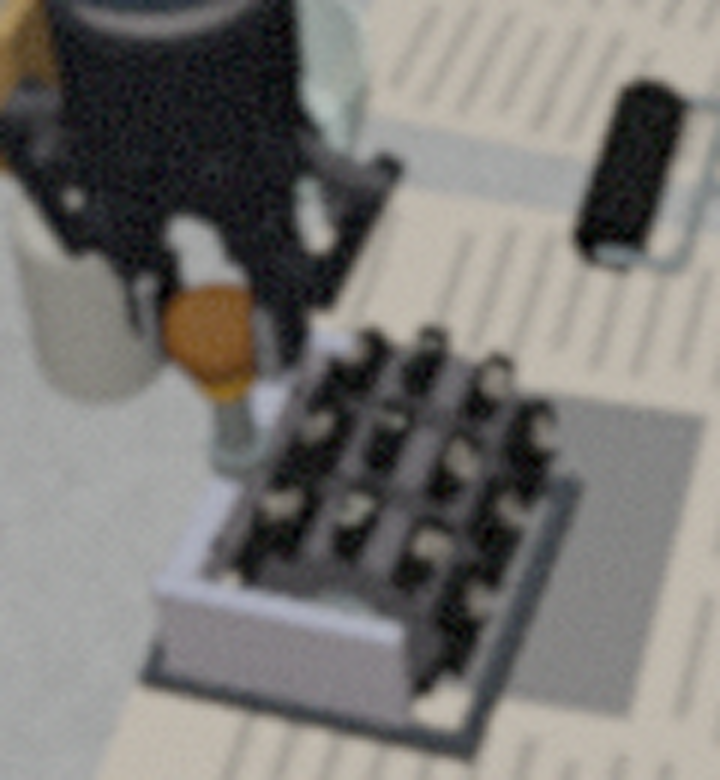

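```bash
python3 -m pendant '[0,0,0.01,0,0,0,0.0, 0,0,0.02,0,0,0,0.0, 0,0,0.02,0,0,0,0.0, 0,0,0.02,0,0,0,0.0, 0,0,0,0,0,0,0]'
python3 - <<'E'
from h import *
o,p,M=tool(); print(p,o["wrist_force"],o["torque"],o["opening"]*.0854)
im=ctrl.camera("side"); crop(im,(195,185,325,315),6,"pics/s28.png")
E
```

```text
time_s: 32.12
eef_pos: [0.6872, 0.2269, 0.1802]
eef_rot: [-0.49, 0.486, -0.51, 0.513]
wrist_force: [0.3, -0.0, -6.8]
opening: 0.387
[0.68720537 0.22686417 0.1801602 ] [ 0.28878207 -0.00814667 -6.77353247] [ 0.01979684 -0.26818554  0.00384194] 0.033072962754786286
```

View pics/s28.png

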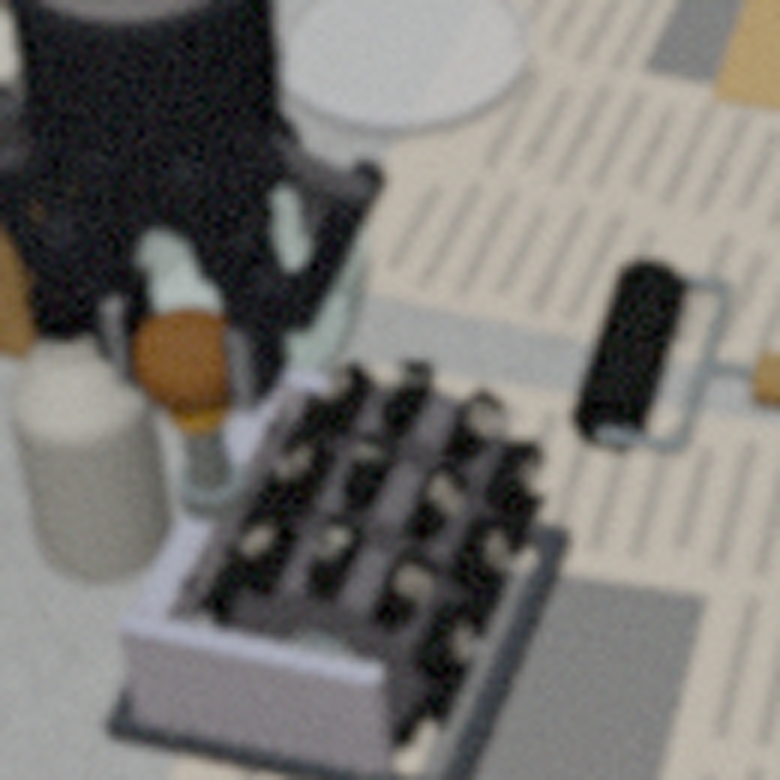

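```bash
python3 -m pendant '[-0.005,-0.02,0,0,0,0,0.0, -0.008,-0.035,0,0,0,0.3,0.0, -0.01,-0.048,0,0,0,0.4,0.0, -0.01,-0.048,0,0,0,0.4,0.0, -0.01,-0.048,0,0,0,0.4,0.0, -0.01,-0.048,0,0,0,0.4,0.0, -0.01,-0.048,0,0,0,0.4,0.0, -0.01,-0.048,0,0,0,0.4,0.0, -0.01,-0.048,0,0,0,0.4,0.0, -0.01,-0.048,0,0,0,0.4,0.0, -0.008,-0.03,0,0,0,0,0.0, -0.005,-0.018,0,0,0,0,0.0]'
python3 -m pendant '[0,0,0,0,0,0,0, 0,0,-0.02,0,0,0,0, 0,0,-0.02,0,0,0,0, 0,0,-0.01,0,0,0,0, 0,0,0,0,0,0,0, 0,0,0,0,0,0,0]'
python3 - <<'E'
from h import *
o,p,M=tool(); print(p,o["wrist_force"],o["torque"],np.degrees(np.arctan2(M[1,2],M[0,2])),M[:,1])
im=ctrl.camera("side"); cv2.imwrite("pics/side29.png",im[:,:,::-1]);crop(im,(280,110,400,220),6,"pics/s29.png")
im=ctrl.camera("top"); cv2.imwrite("pics/top29.png",im[:,:,::-1]);crop(im,(420,200,540,300),6,"pics/t29.png")
E
```

```text
time_s: 33.67
eef_pos: [0.5775, -0.2623, 0.1753]
eef_rot: [-0.503, 0.503, -0.498, 0.496]
wrist_force: [-0.2, 0.8, -7.3]
opening: 0.387
time_s: 34.42
eef_pos: [0.5798, -0.2605, 0.1268]
eef_rot: [0.504, -0.504, 0.496, -0.497]
wrist_force: [0.1, -0.4, -6.3]
opening: 0.389
[ 0.57984222 -0.26050973  0.1268195 ] [ 0.13075481 -0.43843341 -6.27804041] [ 0.01470453 -0.1747474  -0.00970161] 0.8386470997580423 [ 7.29480324e-04 -4.95821358e-04 -9.99999611e-01]
```

View pics/s29.png

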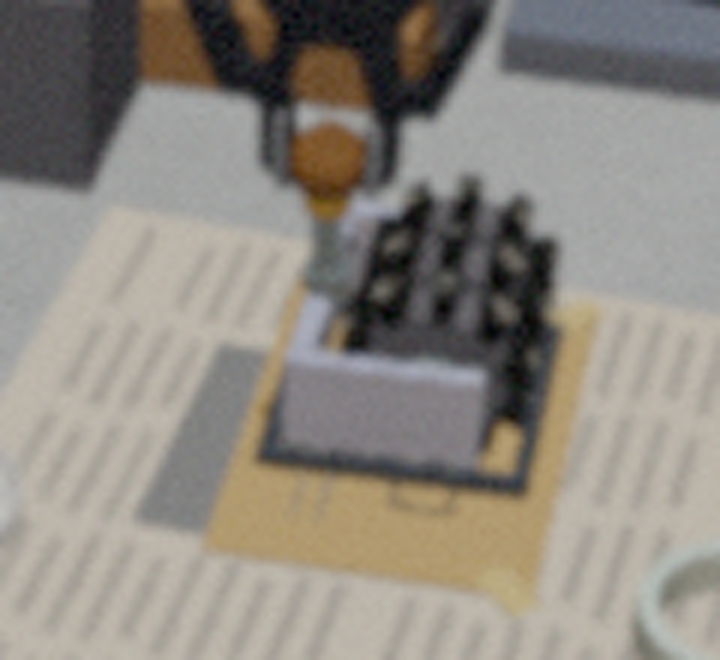

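View pics/t29.png

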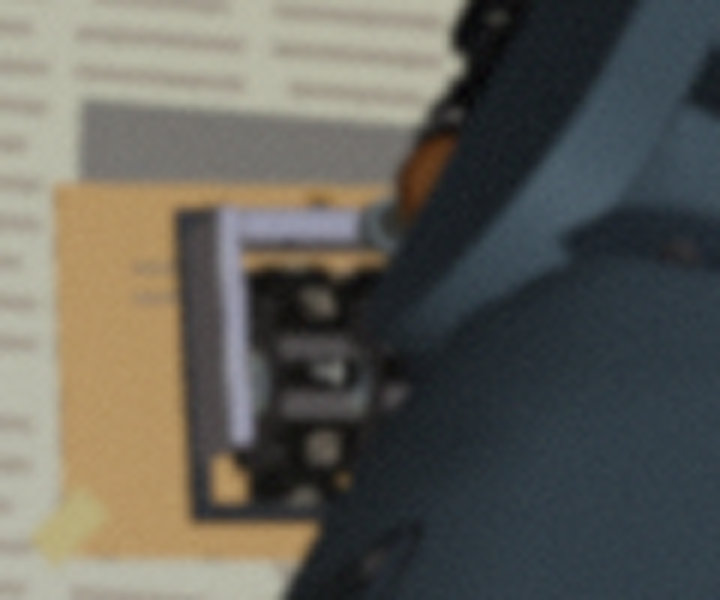

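```bash
cat > f3.py <<'E'
from h import *
def fit3(D,x0):
    def f(x):
        Rm=R.from_euler("ZYX",x[3:6]).as_matrix(); out=[]
        for n,off,s,pts in D:
            P=np.array(list(pts.keys())); U=(np.array(list(pts.values()))+.5)/s-.5+np.array(off)
            out.append((proj(n,P@Rm.T+x[:3])-U).ravel())
        return np.concatenate(out)
    return least_squares(f,x0,loss="soft_l1",x_scale=[.01,.01,.01,.1,.1,.1]),f
E
python3 - <<'E'
from f3 import *
D=[("side",(280,110),6,{(.056,0,.122):(328,158),(.064,.062,.062):(285,360),(-.024,.062,.062):(487,378),(.076,.062,0):(262,462),(-.046,.062,0):(525,493)}),
("top",(420,200),6,{(.064,.062,.062):(218,208),(-.024,.062,.062):(232,448),(.076,.062,0.003):(178,210),(-.046,.062,0.003):(196,520)})]
r,f=fit3(D,[.524,-.26,.02,.01,0,0]); x=r.x
print(f(x).reshape(-1,2).round(1).tolist()); print(x[:3],np.degrees(x[3:]))
E
```

```text
[[0.1, 0.1], [-0.4, -0.8], [-0.3, 0.3], [-1.1, -0.2], [0.4, 0.4], [-0.2, -0.0], [0.1, -0.2], [-0.0, 0.3], [0.3, 1.1]]
[ 0.52268986 -0.262021    0.02287784] [ 1.77137945  0.68523375 -2.21955845]
```

```bash
python3 -m pendant '[0.001,0.001,-0.006,0,0,-0.7,0, 0,0,-0.005,0,0,0,0, 0,0,-0.003,0,0,0,0, 0,0,0,0,0,0,0, 0,0,0,0,0,0,0]'
python3 - <<'E'
from h import *
o,p,M=tool(); print(p,o["wrist_force"],o["torque"],np.degrees(np.arctan2(M[1,2],M[0,2])),M[:,1])
im=ctrl.camera("side"); crop(im,(280,110,400,220),6,"pics/s30.png")
im=ctrl.camera("top"); crop(im,(420,200,540,300),6,"pics/t30.png")
E
```

```text
time_s: 35.15
eef_pos: [0.5804, -0.2595, 0.1125]
eef_rot: [0.501, -0.501, 0.499, -0.5]
wrist_force: [0.1, 0.6, -6.2]
opening: 0.388
[ 0.58042608 -0.25952077  0.11247369] [ 0.12643184  0.64350626 -6.19307359] [-0.0217536  -0.22346837  0.0503597 ] 0.11875302810078169 [ 1.22603753e-04 -9.70133454e-05 -9.99999988e-01]
```

View pics/s30.png

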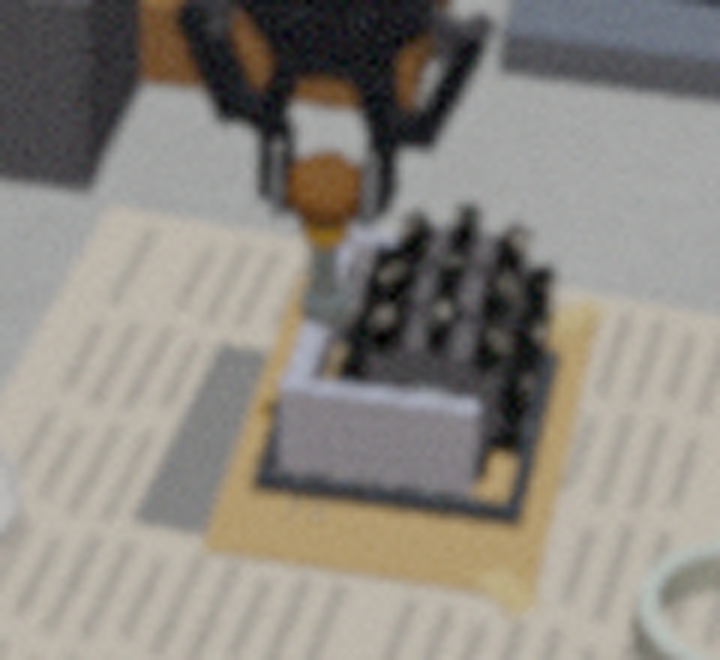

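View pics/t30.png

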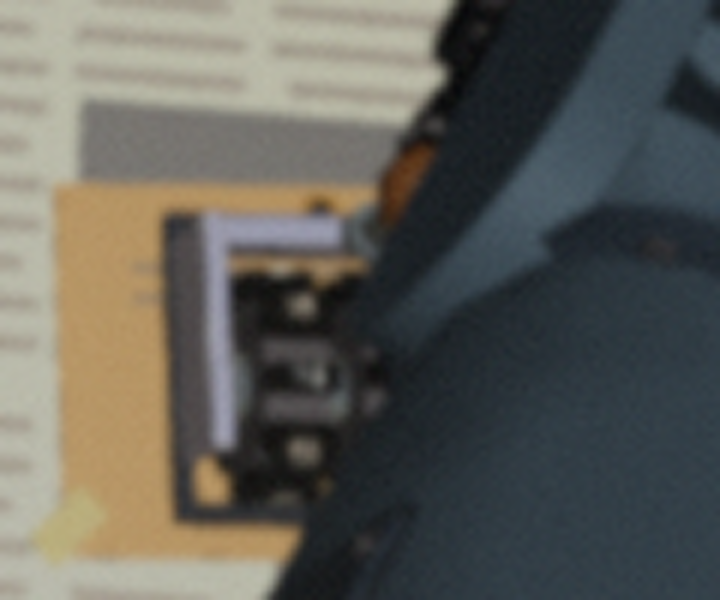

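```bash
python3 - <<'E'
from f3 import *
D=[("side",(280,110),6,{(.056,0,.122):(324,188),(.064,.062,.062):(280,387),(-.024,.062,.062):(481,408),(.076,.062,0):(256,492),(-.046,.062,0):(520,523)}),
("top",(420,200),6,{(.064,.062,.062):(204,212),(-.024,.062,.062):(212,450),(.076,.062,0.003):(165,214),(-.046,.062,0.003):(178,522)})]
r,f=fit3(D,[.524,-.26,.02,.01,0,0]); x=r.x
print(f(x).reshape(-1,2).round(1).tolist()); print(x[:3],np.degrees(x[3:]))
E
```

```text
[[0.2, 0.2], [-0.4, -0.5], [-0.4, 0.3], [-0.7, -0.6], [0.2, 0.3], [-0.3, 0.1], [0.3, -0.4], [-0.1, 0.5], [0.1, 0.9]]
[ 0.5228057  -0.25956594  0.00792668] [ 0.84355134  0.97190423 -1.93024025]
```

```bash
python3 -m pendant '[0.001,-0.001,-0.002,0,0,0,0, 0,0,-0.002,0,0,0,0, 0,0,0,0,0,0,0]'; python3 -m pendant '[0,0,-0.0015,0,0,0,0, 0,0,0,0,0,0,0]'
```

```text
time_s: 35.62
eef_pos: [0.582, -0.2607, 0.1104]
eef_rot: [0.501, -0.5, 0.499, -0.5]
wrist_force: [-3.5, 2.3, 4.5]
opening: 0.387
time_s: 35.88
eef_pos: [0.5821, -0.2608, 0.1094]
eef_rot: [0.501, -0.5, 0.499, -0.5]
wrist_force: [-4.0, 3.2, 9.2]
opening: 0.389
```

```bash
python3 -m pendant '[0,0,-0.0015,0,0,0,0, 0,0,0,0,0,0,0]'; python3 -m pendant '[0,0,-0.0015,0,0,0,0, 0,0,0,0,0,0,0]'; python3 - <<'E'
from h import *
o,p,M=tool(); print(p,o["wrist_force"],o["torque"])
im=ctrl.camera("side"); crop(im,(280,110,400,220),6,"pics/s31.png")
E
```

```text
time_s: 36.12
eef_pos: [0.5822, -0.2608, 0.1083]
eef_rot: [0.501, -0.501, 0.499, -0.5]
wrist_force: [-4.5, 3.7, 11.3]
opening: 0.39
time_s: 36.38
eef_pos: [0.5822, -0.2608, 0.1072]
eef_rot: [0.501, -0.501, 0.499, -0.5]
wrist_force: [-6.3, 5.4, 13.5]
opening: 0.388
[ 0.58222502 -0.26079029  0.10720276] [-6.32521596  5.40729062 13.45121743] [ 0.74597474  1.07326143 -0.00780509]
```

View pics/s31.png

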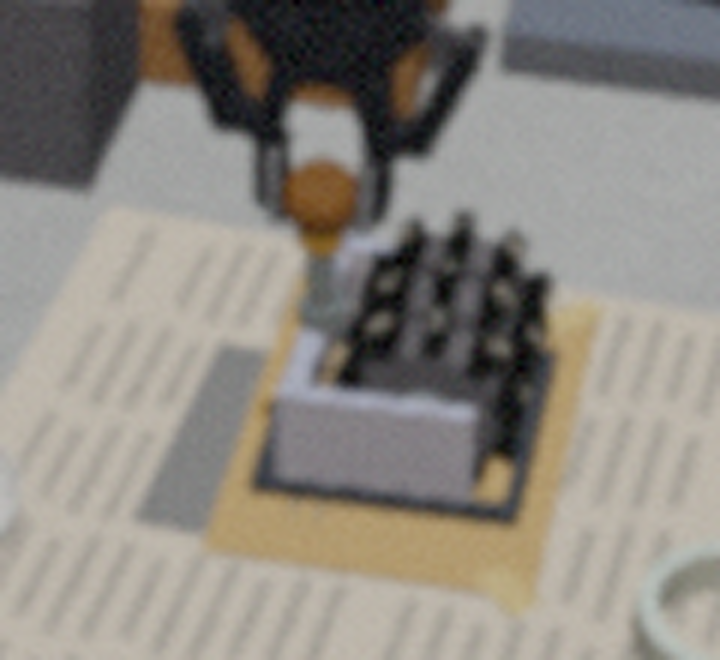

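```bash
python3 -m pendant '[0,0,-0.0015,0,0,0,0, 0,0,0,0,0,0,0]'; python3 -m pendant '[0,0,-0.001,0,0,0,0, 0,0,0,0,0,0,0, 0,0,0,0,0,0,0]'; python3 - <<'E'
from h import *
o,p,M=tool(); print(p,o["wrist_force"],o["torque"])
im=ctrl.camera("side"); crop(im,(280,110,400,220),6,"pics/s32.png")
im=ctrl.camera("top"); crop(im,(420,200,540,300),6,"pics/t32.png")
E
```

```text
time_s: 36.67
eef_pos: [0.5823, -0.2608, 0.1061]
eef_rot: [0.501, -0.501, 0.499, -0.5]
wrist_force: [-6.4, 4.5, 13.8]
opening: 0.389
time_s: 37.05
eef_pos: [0.5825, -0.2608, 0.1058]
eef_rot: [0.501, -0.501, 0.498, -0.5]
wrist_force: [-7.3, 6.0, 18.9]
opening: 0.39
[ 0.58248991 -0.26083778  0.10584595] [-7.349659    6.02903382 18.90431289] [ 1.01884879  1.47495793 -0.02282491]
```

View pics/s32.png

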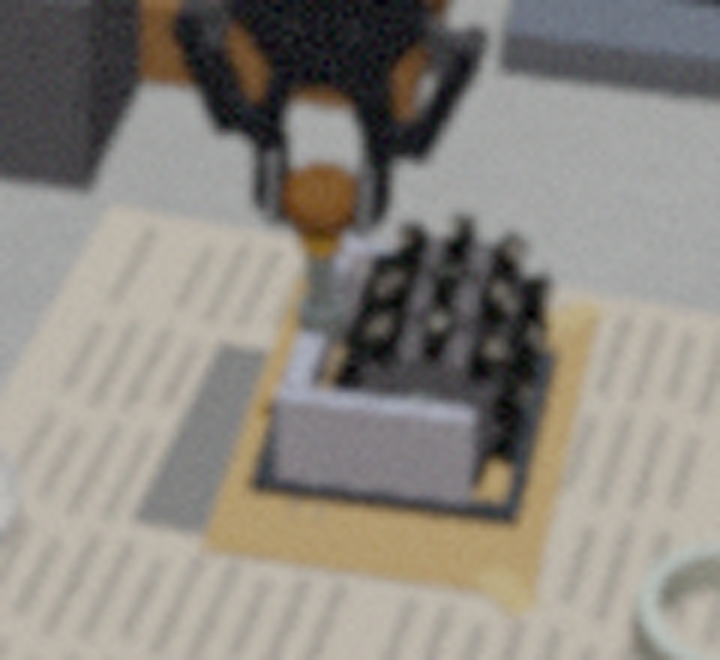

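View pics/t32.png

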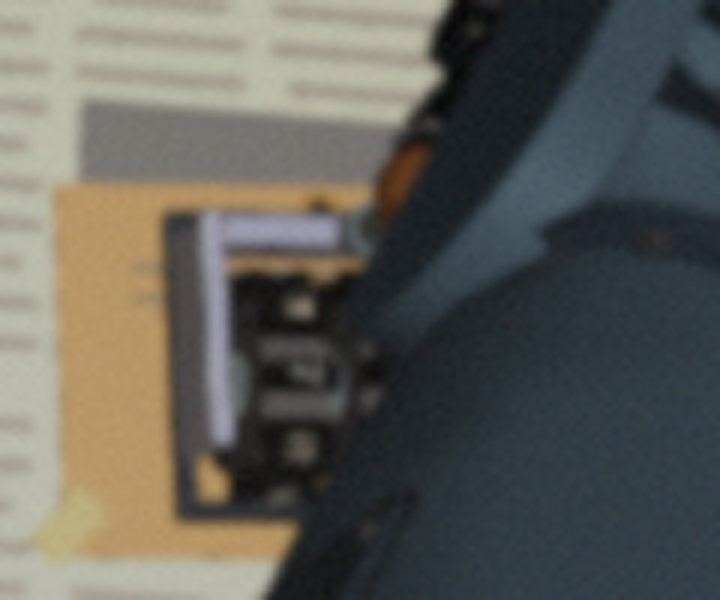

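```bash
python3 -m pendant '[0,0,0.003,0,0,0,0, 0,0,0.006,0,0,0,0, 0,0,0.015,0,0,0,0, 0,0,0.025,0,0,0,0, 0,0,0.025,0,0,0,0, 0,0,0.005,0,0,0,0, 0.003,0.01,0,0,0,0,0, 0.006,0.03,0,0,0,0,0, 0.008,0.045,0,0,0,0,0, 0.008,0.048,0,0,0,0,0, 0.008,0.048,0,0,0,0,0, 0.008,0.048,0,0,0,0,0]'; python3 -m pendant '[0.009,0.048,0,0,0,0,0, 0.009,0.048,0,0,0,0,0, 0.009,0.048,0,0,0,0,0, 0.008,0.045,0,0,0,0,0, 0.007,0.035,0,0,0,0,0, 0.005,0.025,0,0,0,0,0, 0,0.01,0,0,0,0,0, 0,0,0,0,0,0,0]'; python3 - <<'E'
from h import *
o,p,M=tool(); print(p,o["wrist_force"],o["torque"])
im=ctrl.camera("side"); crop(im,(195,185,325,315),6,"pics/s33.png")
im=ctrl.camera("top"); crop(im,(420,210,540,300),6,"pics/t33.png")
E
```

```text
time_s: 38.65
eef_pos: [0.6214, -0.0289, 0.1784]
eef_rot: [-0.5, 0.501, -0.5, 0.499]
wrist_force: [0.6, -0.5, -6.5]
opening: 0.388
time_s: 39.65
eef_pos: [0.6689, 0.2275, 0.1797]
eef_rot: [-0.5, 0.501, -0.499, 0.499]
wrist_force: [0.2, -0.2, -6.9]
opening: 0.391
[0.66889246 0.22747154 0.1796818 ] [ 0.15034781 -0.15031485 -6.90386066] [-0.04826816 -0.22074593  0.02521178]
```

View pics/s33.png

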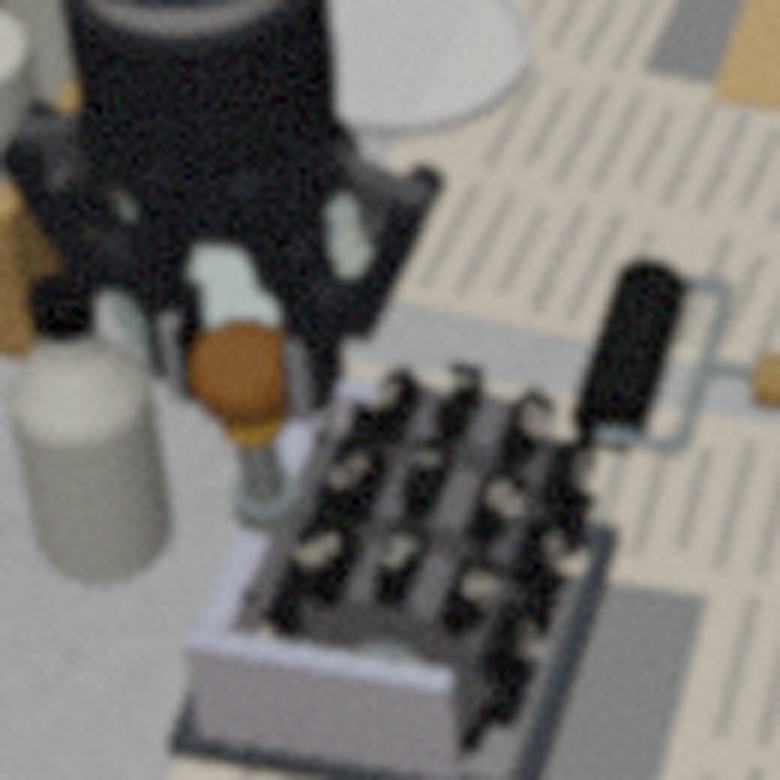

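View pics/t33.png

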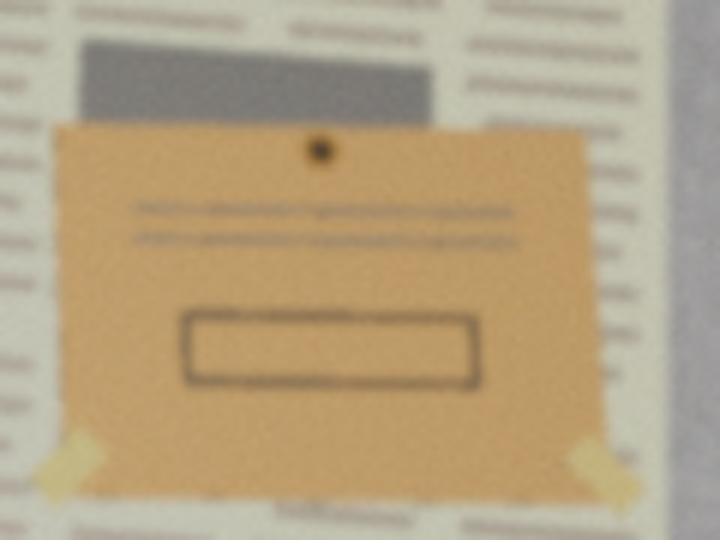

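```bash
python3 -m pendant '[0,0,-0.02,0,0,0,0, 0,0,-0.02,0,0,0,0, 0,0,-0.018,0,0,0,0, 0,0,-0.008,0,0,0,0, 0,0,-0.003,0,0,0,0, 0,0,0,0,0,0,0]'; python3 -m pendant '[0,0,-0.001,0,0,0,0, 0,0,0,0,0,0,0]'
```

```text
time_s: 40.5
eef_pos: [0.6697, 0.2277, 0.1118]
eef_rot: [0.501, -0.5, 0.499, -0.5]
wrist_force: [0.7, -0.3, -5.9]
opening: 0.386
time_s: 40.75
eef_pos: [0.6696, 0.2277, 0.111]
eef_rot: [0.501, -0.5, 0.499, -0.5]
wrist_force: [-0.4, 0.4, -7.5]
opening: 0.386
```

```bash
python3 -m pendant '[0,0,-0.0015,0,0,0,0, 0,0,0,0,0,0,0]'; python3 -m pendant '[0,0,-0.001,0,0,0,0, 0,0,0,0,0,0,0]'
```

```text
time_s: 41.0
eef_pos: [0.6692, 0.2275, 0.1088]
eef_rot: [-0.5, 0.501, -0.5, 0.499]
wrist_force: [-0.2, 0.2, -7.3]
opening: 0.386
time_s: 41.25
eef_pos: [0.6696, 0.2276, 0.1086]
eef_rot: [0.501, -0.5, 0.499, -0.5]
wrist_force: [-1.6, -0.6, -1.9]
opening: 0.393
```

Contact made; release and lift away.

```bash
python3 -m pendant '[0,0,-0.001,0,0,0,0, 0,0,0,0,0,0,0, 0,0,0,0,0,0,0.05, 0,0,0,0,0,0,0.08, 0,0,0,0,0,0,0.085, 0,0,0,0,0,0,0.085, 0,0,0.03,0,0,0,0.085, 0,0,0.05,0,0,0,0.085, -0.02,0,0.03,0,0,0,0.085, -0.04,-0.04,0.02,0,0,0,0.085, -0.04,-0.05,0,0,0,0,0.085, -0.03,-0.05,0,0,0,0,0.085]';  python3 -m pendant '[-0.02,-0.055,0,0,0,0,0.085, 0,-0.05,0,0,0,0,0.085, 0,0,0,0,0,0,0.085]';python3 - <<'E'
from h import *
o,p,M=tool(); print(p,o["wrist_force"])
for n,b in (("side",(210,245,310,345)),("top",(220,155,310,245))):
    im=sum(ctrl.camera(n).astype(float) for _ in range(3))/3
    cv2.imwrite(f"pics/{n}34.png",im[:,:,::-1]); a=np.clip((im-30)*1.5,0,255).astype(np.uint8)
    crop(a,b,7,f"pics/{n[0]}34.png")
E
```

```text
time_s: 42.75
eef_pos: [0.539, 0.0878, 0.2374]
eef_rot: [0.501, -0.501, 0.499, -0.5]
wrist_force: [-0.2, -1.3, -0.1]
opening: 0.998
time_s: 43.12
eef_pos: [0.5203, -0.0194, 0.2373]
eef_rot: [-0.499, 0.499, -0.5, 0.501]
wrist_force: [-0.2, -0.2, 0.7]
opening: 0.996
[ 0.52034867 -0.01935358  0.23733615] [-0.21279855 -0.20966975  0.66264688][ WARN:0@4.485] global loadsave.cpp:1063 imwrite_ Unsupported depth image for selected encoder is fallbacked to CV_8U.
```

View pics/s34.png

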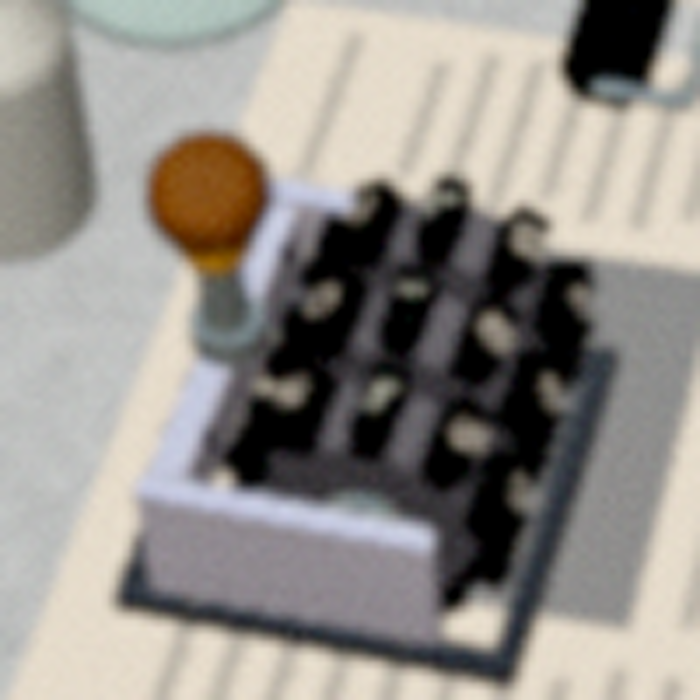

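View pics/t34.png

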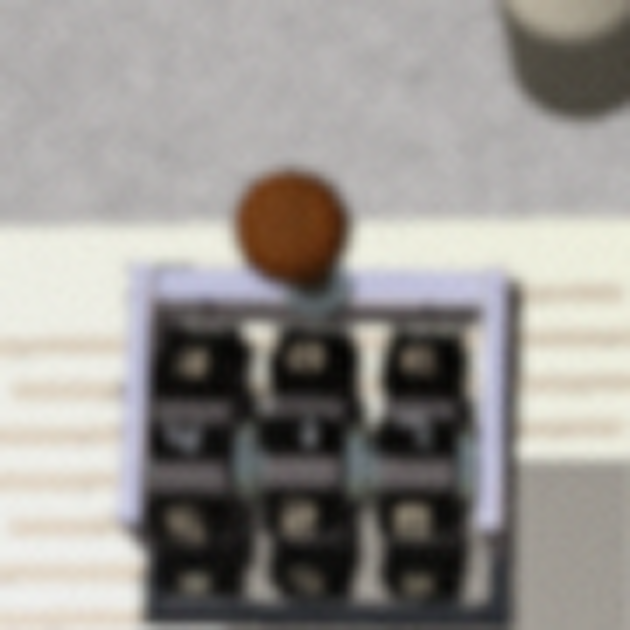

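View pics/top34.png

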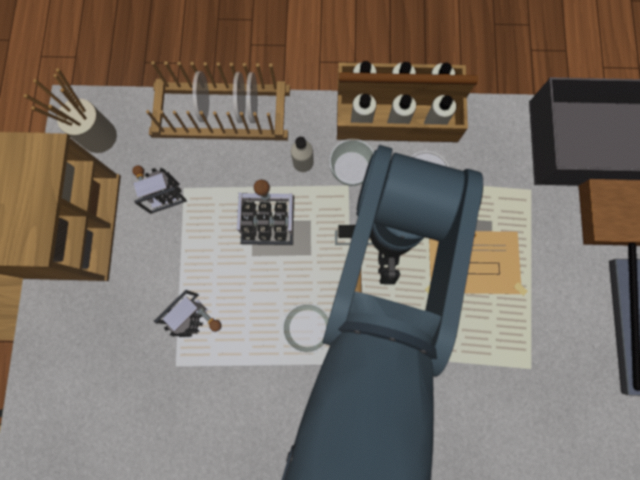

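```bash
python3 - <<'E'
from f2 import *
D=[("top",(220,155),7,{(.056,0,.122):(292,227),(.064,.062,.062):(132,268),(.064,-.062,.062):(508,273),(-.024,-.062,.062):(494,530),(-.024,.062,.062):(125,525)},
{("L",3):(193,362),("L",4):(183,437),("L",5):(185,520),("M",10):(310,358),("M",11):(308,435),("M",12):(298,520),("R",6):(418,362),("R",7):(415,433),("R",8):(410,518)}),
("side",(210,245),7,{(.056,0,.122):(208,190),(.064,.062,.062):(140,490),(-.024,.062,.062):(437,548),(-.046,.062,0):(512,678),(.076,.062,0):(118,603)},
 {("L",3):(285,390),("L",4):(380,393),("L",5):(467,435),("M",10):(322,298),("M",11):(412,290),("M",12):(492,332),("R",6):(372,203),("R",7):(448,195),("R",8):(525,237)})]
r,f=fit2(D,[.62,.23,0,2.6,6.9,4.5]); x=r.x
print(np.abs(f(x)).max().round(1)); print(x[:2],np.degrees(x[2]),x[3:]/.6283185)
E
```

```text
1.8
[0.61258422 0.22840376] 0.6134614379277834 [ 3.92875267 10.99355241  6.989768  ]
```

```bash
python3 -c "
from bench import ctrl
print(ctrl.hand_in())"
```

```text
the job is handed in; nothing more can be done
None
```

I stood the stamp up, rolled its wheels to 4 1 7 and pressed it down in the card's frame with the knob on the eyelet side. I then carried it back and left it standing at about (0.61, 0.23), clear of the card, and handed the job in at about 43 s.

- **Wheels:** the final two-camera fit read 3.93, 0.99 and 6.99, so the worst digit is about 2 mm from uppermost. That fit assumes the stamp is level on the table and matched the pictures within 1.8 px.
- **Print position:** the last fit, just before contact, put the stamp about 2 mm from the frame centre and within about 1° of square. It also showed a roll of about 2°, which is within the limit.
- **Press:** the downward force reached about 19 N, and the tool stopped sinking after roughly 4 to 5 mm, which fits the stop. I could not read the shoe joint itself.
- **Not confirmed:** no ink mark shows on the card in the camera picture afterwards, so the print rests on those force and travel readings.
- **Along the way:** the right and left wheels overshot by about a third of a digit on one stroke and I pushed them back. I saw no other object moved, but the arm hid part of the last top picture.

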